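# Pack deburred parts and latch the transit case

### The arm

A 6-joint arm with a two-finger parallel gripper is mounted at the origin on the work surface. World frame = base frame: x ahead of the robot, y to its left, z up, the work surface at z = 0. Lengths are in m, angles in rad, forces in N, time in s.
With the tool pointing down it reaches from about 0.375 to 0.9 m from the base axis. Payload 3.1 kg.
Tool frame: the origin (TCP) lies on the centre line of the jaws, within the pads' length; the fingertips stand robot.finger_overhang ahead of it and the grasp point (between the pads) lies 2 mm behind it (robot.finger_overhang is the distance from the TCP to the fingertips, in m); z points along the fingers, y is the direction in which the jaws open and shut (so a half turn about z gives the same grasp; the last joint's range is limited). The gripper opens to 87 mm and grips with 3 to 60 N. Pads are 19 mm wide; open, the fingers measure 117 mm over their backs; the gripper's body (75 mm by 190 mm) begins 51 mm behind the grasp point.
Start: joints at [1.109, 0.527, 1.433, -0, 1.181, -0.178], TCP at [0.174, 0.6, 0.24] pointing down, gripper open.
Joint ranges: [-3.08, 3.08], [-0.75, 2.2], [0.22, 2.44], [-1.43, 4.57], [0, 2.65], [-2.85, 2.85]. Speed limits (rad/s): [2.79, 2.79, 3.14, 3.14, 3.14, 3.14].

### API

Orientations are given as a unit quaternion [x, y, z, w].
In Python, from rig import robot gives the robot as it stands. The module is installed in compiled form; this text tells all that it offers.
- The arm moves only by the tool step_arm, never from a script. Its arguments are lists of equal length, an entry for each row: "slide": the shift along the tool's x, y, z in mm, a list of three; "twist": the turn about the tool's z in degrees. A call has 1 to 20 rows; each row shifts and turns the commanded pose from where the row before left it, along the tool's axes as they then stand; what a row does not reach is not made up. A row lasts 1/12 s, in which the tool goes at most 41.7 mm and 7.16 degrees, less where a joint would pass 70% of its speed; a pose out of reach is approached as far as the arm can. A call is refused whole if a number of a shift passes 41.7 or a number of a turn 7.16, either way. A call with a gripper value outside its range is refused whole. "jaw" is the finger opening in mm, from 0 to 87, set as the call begins (left out, the last holds). The fingers move at their own pace and stop on an object; "force" is the grip in N (left out, the last holds). Time passes only in rows, so rows that do not move let the fingers close. It gives the time, the measured TCP pose, the force and the opening at its end, in the units of the state.
- robot.get_obs(): the state, without advancing time (a new reading comes with each control period).
- robot.camera(name): name is "side" or "top" or "wrist"; returns a dict with "color" (480x640x3 uint8, blue, green, red), "depth" (480x640 float32, m along the optical axis (not along the pixel's ray), 0 where there is no reading), "camera_matrix" (3x3 intrinsics, pixels), "origin" and "orientation" of the camera in the world. Camera axes: x right, y down, z forward; pixel columns grow to the right and rows downward; lengths in m; the calibration is good to about 2 mm. The wrist camera is an equidistant fisheye: a pixel r from the principal point sees the ray r / f radians off the axis. A picture is of the moment at which its call begins.
- robot.hand_in(): hands the job in, once; it reports no verdict.
The state is a dict: "time": time; "q": joint angles; "joint_velocities": joint speeds; "joint_torque": joint torques, N m; "position": TCP position; "tool_rot": TCP orientation; "ft_force": force on the tool from outside, world axes, zero at the start; "moment": the same for the moment, N m; "grip_width": finger opening in m.
Only numpy, scipy, OpenCV 4.12 (cv2) and the standard library are available. Lean on these libraries where they do the work, as an engineer would, in place of code of your own. Each camera call takes 0.05 s, during which the arm holds its last target.

### The job

Pack all the deburred parts standing on the mat into the open transit case: drop each round roller into a round pocket and each profile slice into a rectangular pocket, one to a pocket and fully down. Then swing the lid shut, hook the wire loop of the draw latch over the keeper on the lid, and press the lever flat against the case until it snaps past centre. Leave the mallet, the file and the length of profile where they are.

Things in the scene. Friction and masses are not known exactly. Their poses are not given: they have to be found in the camera images.
- case: the aluminium transit case, fixed on the bench: 160 (its x) by 250 (its y) by 80 mm high, open at the top, with a dark plastic pocket insert whose top is 77 mm up and a rubber gasket on its rim up to 80 mm. Origin under the centre of its floor, z up; its front wall, with the draw latch, is at -x, the lid hinge along its back rim at +x
- lid (a joint): the hinged aluminium lid, 160 by 250 by 30 mm deep, standing open at the start. Rad: 0 shut, about 1.85 open (leaning back a little past upright), limit 1.95. Stiff hinge: it stays where it is left; pushing it by its free edge (160 mm from the hinge line; the outer face lies 30 mm off the rim plane) takes 3 to 5 N. Shut, it rests on the soft gasket, which the closed latch squeezes a little (the joint then reads 0 to -0.01)
- lid_hinge (a point): middle of the lid's hinge line (along the case's y), 80 mm above the bench, at the case's back rim (+80 mm in case x)
- keeper (a point): where the loop's cross bar belongs: the middle of the trough of the steel keeper, a 24 mm wide upturned hook on the front face of the lid. 9 mm out from that face and, with the lid shut, 96 mm above the bench. Axes as the lid's: with the lid shut, z up, -x straight out from the front of the case. Trough floor 2.5 mm below this point, lip 3.5 to 6.5 mm farther out and rising 3.5 mm above this point, back plate (on the lid face) 5 mm behind, up to 13 mm above
- lever_pin (a point): hinge pin of the draw latch's lever: fixed, 10 mm out from the front wall, 60 mm above the bench, at the middle of the front; the pin runs along the case's y
- lever (a joint): steel latch lever, 26 mm wide, 3 thick, reaching 46 mm from its pin. Rad: 0 flat, hanging down along the front wall (outer face 5 mm farther out than the pin); 1.57 straight out; starts near 2.0; limit 2.3. Stays where left. The loop clears the keeper's lip only above about 1.7. Hooked, it resists (up to 8 N near the tip) until about 0.35, then snaps flat
- loop_pin (a point): axis on which the wire loop swings on the lever, 14 mm from the lever's pin (it moves with the lever)
- loop (a joint): swing of the wire loop relative to the lever, rad: the loop leans out from vertical by (loop minus lever). Stop at 2.7, where it starts: leaning out 0.5 to 0.85 rad, away from the case. It swings freely: pushed in past upright it falls in against the lid
- loop_bar (a point): middle of the loop's cross bar: steel wire 5 mm thick, 36 mm long along the case's y, 47 mm from loop_pin. The loop's two legs, 5 mm wire at +-18 mm, straddle the keeper. It does not touch the lid's walls, only the keeper
- roller0: turned steel guide roller, a cylinder 32 mm across and 36 mm high standing on end, about 110 g. Origin at the centre of its underside, z up. May be absent
- roller1: another such roller. May be absent
- roller2: another such roller. May be absent
- roller3: another such roller. May be absent
- slice0: slice of aluminium extrusion, a hollow slotted rectangle 38 mm (its x) by 28 mm (its y) and 36 mm high standing on its cut end, about 60 g. Origin at the centre of its underside, z up. May be absent
- slice1: another such slice. May be absent
- slice2: another such slice. May be absent
- slice3: another such slice. May be absent
- round_pocket0 (a point): floor centre of the first round pocket, 36 mm across, 19 mm deep, floor 58 mm above the bench. Axes as the case's. Four such pockets stand in the row beside the hinge: this one, then 58, 116 and 174 mm from it along the case's y
- round_pocket3 (a point): floor centre of the last pocket of that row
- rect_pocket0 (a point): floor centre of the first rectangular pocket, 42 mm (case x) by 32 mm (case y), 19 mm deep, floor 58 mm above the bench. Axes as the case's. Four such pockets stand in the row beside the latch: this one, then 58, 116 and 174 mm from it along the case's y
- rect_pocket3 (a point): floor centre of the last pocket of that row
- mallet: rubber mallet with a wooden handle lying on the bench, about 250 mm long, 44 mm high; leave alone
- file: hand file with a wooden handle, about 230 mm long; leave alone
- profile: uncut length of aluminium profile, 200 by 40 by 34 mm; leave alone
Not all that is in view belongs to the job. Leave any orange look-alike of the slice3 alone. What is shaped like the roller0 but green is not meant.

How it is judged:
On the way, in this order (a step that is already met when the one before it is completed fails the run):
1. every part is down in a pocket of its own shape (x of roller0 in the frame of round_pocket0 between -0.004 and 0.004 m and z of roller0 in the frame of round_pocket0 between -0.004 and 0.004 m and (y of roller0 in the frame of round_pocket0 between -0.004 and 0.004 m or y of roller0 in the frame of round_pocket0 between 0.054 and 0.062 m or y of roller0 in the frame of round_pocket0 between 0.112 and 0.12 m or y of roller0 in the frame of round_pocket0 between 0.17 and 0.178 m) and x of roller1 in the frame of round_pocket0 between -0.004 and 0.004 m and z of roller1 in the frame of round_pocket0 between -0.004 and 0.004 m and (y of roller1 in the frame of round_pocket0 between -0.004 and 0.004 m or y of roller1 in the frame of round_pocket0 between 0.054 and 0.062 m or y of roller1 in the frame of round_pocket0 between 0.112 and 0.12 m or y of roller1 in the frame of round_pocket0 between 0.17 and 0.178 m) and x of roller2 in the frame of round_pocket0 between -0.004 and 0.004 m and z of roller2 in the frame of round_pocket0 between -0.004 and 0.004 m and (y of roller2 in the frame of round_pocket0 between -0.004 and 0.004 m or y of roller2 in the frame of round_pocket0 between 0.054 and 0.062 m or y of roller2 in the frame of round_pocket0 between 0.112 and 0.12 m or y of roller2 in the frame of round_pocket0 between 0.17 and 0.178 m) and x of roller3 in the frame of round_pocket0 between -0.004 and 0.004 m and z of roller3 in the frame of round_pocket0 between -0.004 and 0.004 m and (y of roller3 in the frame of round_pocket0 between -0.004 and 0.004 m or y of roller3 in the frame of round_pocket0 between 0.054 and 0.062 m or y of roller3 in the frame of round_pocket0 between 0.112 and 0.12 m or y of roller3 in the frame of round_pocket0 between 0.17 and 0.178 m) and x of slice0 in the frame of rect_pocket0 between -0.004 and 0.004 m and z of slice0 in the frame of rect_pocket0 between -0.004 and 0.004 m and (y of slice0 in the frame of rect_pocket0 between -0.004 and 0.004 m or y of slice0 in the frame of rect_pocket0 between 0.054 and 0.062 m or y of slice0 in the frame of rect_pocket0 between 0.112 and 0.12 m or y of slice0 in the frame of rect_pocket0 between 0.17 and 0.178 m) and x of slice1 in the frame of rect_pocket0 between -0.004 and 0.004 m and z of slice1 in the frame of rect_pocket0 between -0.004 and 0.004 m and (y of slice1 in the frame of rect_pocket0 between -0.004 and 0.004 m or y of slice1 in the frame of rect_pocket0 between 0.054 and 0.062 m or y of slice1 in the frame of rect_pocket0 between 0.112 and 0.12 m or y of slice1 in the frame of rect_pocket0 between 0.17 and 0.178 m) and x of slice2 in the frame of rect_pocket0 between -0.004 and 0.004 m and z of slice2 in the frame of rect_pocket0 between -0.004 and 0.004 m and (y of slice2 in the frame of rect_pocket0 between -0.004 and 0.004 m or y of slice2 in the frame of rect_pocket0 between 0.054 and 0.062 m or y of slice2 in the frame of rect_pocket0 between 0.112 and 0.12 m or y of slice2 in the frame of rect_pocket0 between 0.17 and 0.178 m) and x of slice3 in the frame of rect_pocket0 between -0.004 and 0.004 m and z of slice3 in the frame of rect_pocket0 between -0.004 and 0.004 m and (y of slice3 in the frame of rect_pocket0 between -0.004 and 0.004 m or y of slice3 in the frame of rect_pocket0 between 0.054 and 0.062 m or y of slice3 in the frame of rect_pocket0 between 0.112 and 0.12 m or y of slice3 in the frame of rect_pocket0 between 0.17 and 0.178 m)), for 0.2 s.
2. the lid is shut (value of joint lid below 0.03 rad), for 0.2 s.
At the end, for the whole second after the job is handed in: Every part present is in a pocket of its own shape (within 4 mm of its centre each way and of its floor), the lid shut (under 0.03 rad), the loop's bar in the keeper's trough behind the lip (within about 5 mm of its seat), the lever flat (under 0.08 rad) (all of step 1 and value of joint lid below 0.03 rad and value of joint lever below 0.08 rad and x of loop_bar in the frame of keeper between -0.0045 and 0.0055 m and z of loop_bar in the frame of keeper between -0.005 and 0.0035 m); the robot touches nothing.
It fails at once if the mallet is disturbed (moved more than 3 cm) (distance of mallet from where it was at the start of the episode above 0.03 m).
It fails at once if the file is disturbed (moved more than 3 cm) (distance of file from where it was at the start of the episode above 0.03 m).
It fails at once if the profile is disturbed (moved more than 3 cm) (distance of profile from where it was at the start of the episode above 0.03 m).
Of roller0, roller1, roller2, roller3, slice0, slice1, slice2, slice3 only 5 to 7 are there at a start; the rules pass over those that are not, and their reading is None.
At some moment in a run one of roller0, roller1, roller2, roller3, slice0, slice1, slice2, slice3 may be knocked a few centimetres aside while the robot is not near it.
It also fails if it takes over 210 s, if anything falls off the work surface, if the arm or the gripper's body presses on something with over 40 N, if the wrist force passes 120 N, or if a joint passes its speed limit or range.

## Working session

There is one attempt and no reset: what is moved stays moved. The work goes in short steps, Python scripts to look and compute and a tool call to move; the robot and the scene stay as the last step left them, time stands still between calls to the robot, and variables do not carry over. Pictures are saved under pics/ and viewed, and the job is handed in when it is done.

Besides the shell and the picture viewer there is one more tool, called by a JSON object that holds its "api" and its "payload". step_arm: Moves the arm, as the interface text tells. Its arguments: {"type":"object","properties":{"slide":{"type":"array","items":{"type":"array","items":{"type":"number"}}},"twist":{"type":"array","items":{"type":"number"}},"jaw":{"type":"number"},"force":{"type":"number"}},"required":["slide","twist"]}

```bash
ls; mkdir -p pics
cat > h.py <<'E'
import numpy as np, cv2
from rig import robot
from scipy.spatial.transform import Rotation as R
def snap(name,fn,crop=None,scale=1):
    c=robot.camera(name); im=c['color']
    np.savez(''+name+'.npz',**{k:np.array(v) for k,v in c.items()})
    if crop: x0,y0,x1,y1=crop; im=im[y0:y1,x0:x1]
    im=cv2.resize(im,None,fx=scale,fy=scale,interpolation=cv2.INTER_CUBIC)
    cv2.imwrite('pics/'+fn,im); return c
def crop(name,fn,box,scale):
    im=np.load(''+name+'.npz')['color'];x0,y0,x1,y1=box
    cv2.imwrite('pics/'+fn,cv2.resize(im[y0:y1,x0:x1],None,fx=scale,fy=scale,interpolation=cv2.INTER_CUBIC))
def load(name): return np.load(''+name+'.npz')
def pt(c,u,v,d=None):
    K=c['camera_matrix']
    if d is None: d=c['depth'][int(v),int(u)]
    p=np.array([(u-K[0,2])/K[0,0]*d,(v-K[1,2])/K[1,1]*d,d])
    return R.from_quat(c['orientation']).apply(p)+c['origin']
def ptz(c,u,v,z):
    K=c['camera_matrix']
    r=R.from_quat(c['orientation']).apply([(u-K[0,2])/K[0,0],(v-K[1,2])/K[1,1],1])
    return c['origin']+r*(z-c['origin'][2])/r[2]
def proj(c,P):
    K=c['camera_matrix']; p=R.from_quat(c['orientation']).inv().apply(np.array(P)-c['origin'])
    return K[0,0]*p[0]/p[2]+K[0,2],K[1,1]*p[1]/p[2]+K[1,2]
E
python3 - <<'E'
from h import *
print(robot.get_obs(), robot.finger_overhang)
for n in ['top','side','wrist']:
    c=snap(n,n+'0.png'); print(n,c['camera_matrix'].tolist(),c['origin'],c['orientation'])
E
```

```text
pics
{'time': 0.0, 'q': array([ 1.10948335e+00,  5.28476770e-01,  1.43387992e+00, -1.32035286e-05,
        1.18137434e+00, -1.78500798e-01]), 'joint_velocities': array([-0.00117147,  0.00186508,  0.00023988,  0.00047975,  0.00081414,
       -0.00134469]), 'joint_torque': array([-1.18197135e-03, -4.40045357e+01, -1.76589882e+01,  6.33806898e-02,
        5.83236536e-02, -1.63549607e-04]), 'position': array([0.17407868, 0.59955962, 0.23857219]), 'tool_rot': array([ 1.40932741e-01,  9.90018595e-01, -1.01686263e-03, -3.30441345e-04]), 'ft_force': array([ 0.46612923, -0.17238731, -0.0284085 ]), 'moment': array([ 0.03088969,  0.0094967 , -0.00514944]), 'grip_width': 0.08703147789921697} 0.017
top [[606.1150123287351, 0.0, 313.7656121352978], [0.0, 606.1150123287351, 246.95196826760247], [0.0, 0.0, 1.0]] [ 0.34613291 -0.02664998  1.51135416] [-0.69810054  0.71086866 -0.05528129  0.06530973]
side [[619.2278243736749, 0.0, 313.73078184598023], [0.0, 619.2278243736749, 242.62871378599732], [0.0, 0.0, 1.0]] [0.25616542 0.73583793 1.08855598] [-0.20021631  0.9199643  -0.33096644  0.06356368]
wrist [[371.64829954431775, 0.0, 322.29895935437], [0.0, 371.64829954431775, 245.15305116313633], [0.0, 0.0, 1.0]] [0.1011259  0.62059657 0.38342948] [0.79161343 0.59487815 0.08305901 0.11211322]
```

View pics/top0.png

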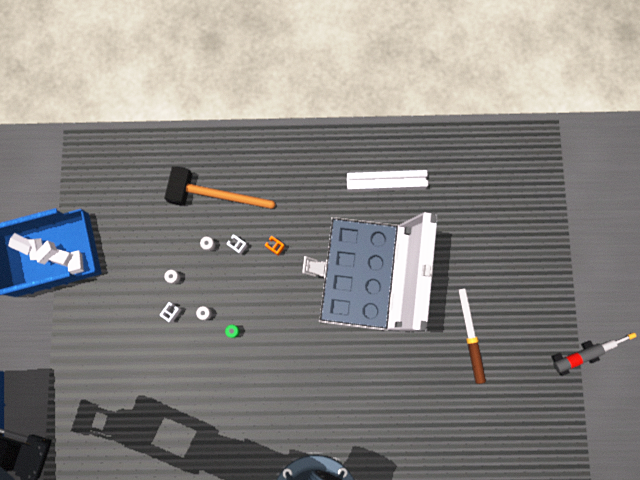

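View pics/side0.png

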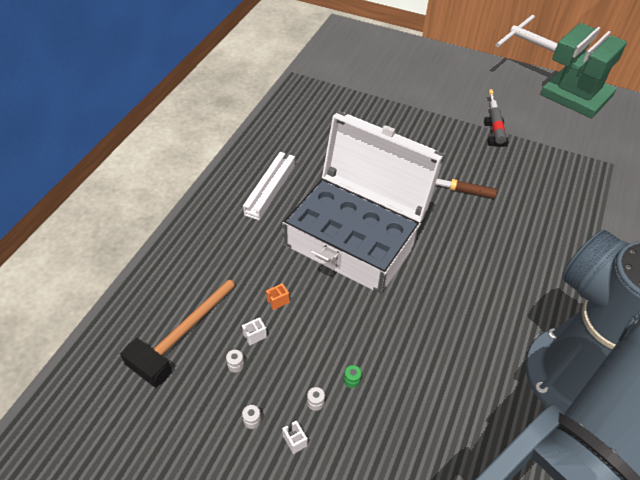

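View pics/wrist0.png

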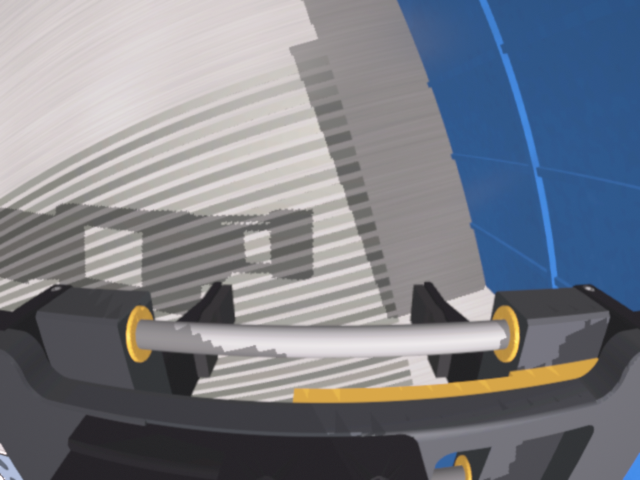

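Candidates in the top view:
- **White rollers:** (207,243), (172,276), (204,313).
- **White slices:** (236,243), (170,312).
- **Look-alikes to leave:** green roller (232,331), orange slice (275,245), and the white offcuts in the blue bin at (45,250), which are not on the mat.

I'll check these in a close crop.

Run:
```python
from h import *
crop('top','t_parts.png',(140,220,300,345),5)
crop('top','t_case.png',(295,200,450,340),5)
c=load('top'); print(c['depth'][470:480:5,300], [pt(c,u,v).round(4).tolist() for u,v in [(150,350),(345,226),(250,400)]])
```

```text
[1.4272215 1.4115436] [[0.3567, 0.4006, 0.0023], [0.6428, -0.0845, 0.0802], [0.2329, 0.1537, 0.0011]]
```

View pics/t_parts.png

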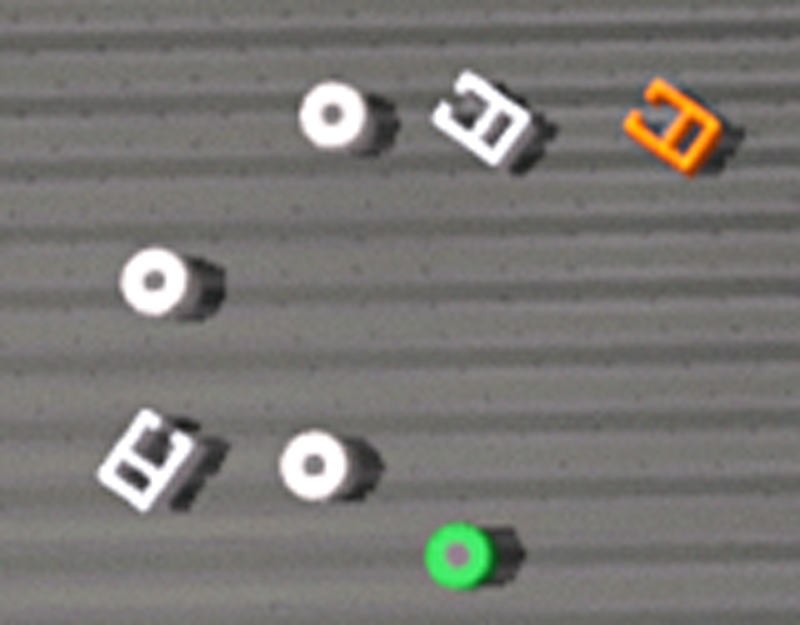

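View pics/t_case.png

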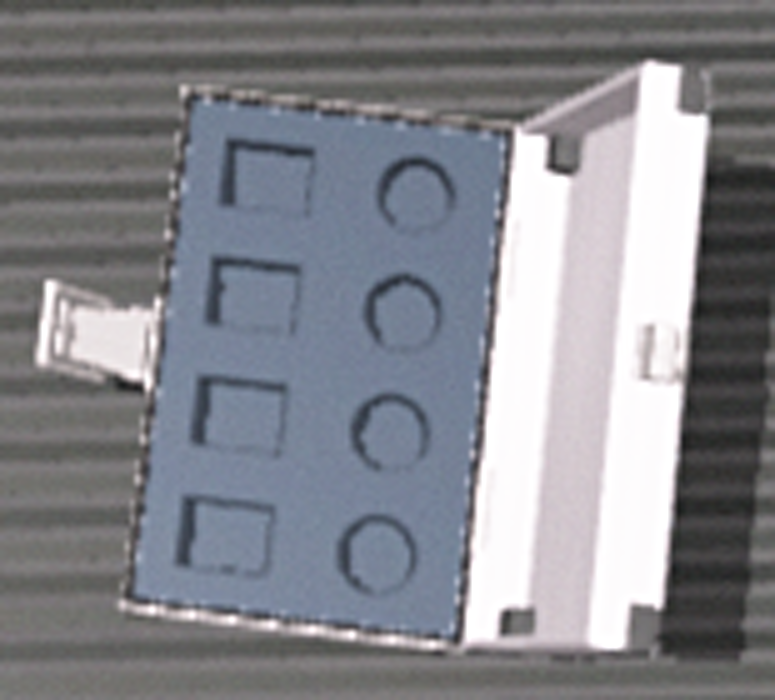

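The crop confirms three white rollers and two white slices. Green and orange are the look-alikes. The round pockets are on the right beside the lid, and the lever and loop stick out to the left. Next I'll measure.

Run:
```python
from h import *
# side crop
crop('side','s_case.png',(270,100,460,300),4)
crop('side','s_parts.png',(210,270,370,460),4)
c=load('top')
print('case: round centers (z.077), rect centers')
for u,v in [(416.5,196),(403,313),(390,432),(377,553)]: print(ptz(c,295+u/5,200+v/5,.077).round(4))
for u,v in [(269,179),(256,297),(241,417),(227,537)]: print(ptz(c,295+u/5,200+v/5,.077).round(4))
# parts
hsv=c['color']; g=hsv.min(axis=2)
m=((g>150)).astype(np.uint8); m[:220]=0;m[345:]=0;m[:,:140]=0;m[:,300:]=0
n,l,s,ce=cv2.connectedComponentsWithStats(m)
for i in range(1,n):
    if s[i,4]<20: continue
    ys,xs=np.where(l==i); r=cv2.minAreaRect(np.c_[xs,ys].astype(np.float32))
    print(s[i],ce[i].round(1),r, ptz(c,*r[0],.036).round(4), c['depth'][l==i].min())
```

```text
case: round centers (z.077), rect centers
[ 0.6095 -0.1637  0.077 ]
[ 0.5529 -0.1553  0.077 ]
[ 0.496  -0.1472  0.077 ]
[ 0.4389 -0.1392  0.077 ]
[ 0.6192 -0.0931  0.077 ]
[ 0.5619 -0.0854  0.077 ]
[ 0.5045 -0.0768  0.077 ]
[ 0.4477 -0.0687  0.077 ]
[226 234  20  19 155] [236.1 243.5] ((235.7364959716797, 243.16891479492188), (16.73965835571289, 13.13598346710205), 35.53767776489258) [0.614  0.1854 0.036 ] 0.0
[200 236  13  14 133] [206.  242.6] ((206.0, 242.5), (13.0, 12.0), 90.0) [0.6171 0.2593 0.036 ] 1.4947087
[164 269  14  14 138] [170.3 275.7] ((170.5, 275.5), (13.0, 13.0), 90.0) [0.5364 0.3457 0.036 ] 1.4816376
[159 302  20  21 163] [168.2 312. ] ((168.4400177001953, 311.58001708984375), (13.000000953674316, 17.600000381469727), 36.869895935058594) [0.448  0.3487 0.036 ] 0.0
[196 306  14  14 138] [202.3 312.6] ((202.5, 312.5), (13.0, 13.0), 90.0) [0.4443 0.2655 0.036 ] 0.0
```

View pics/s_case.png

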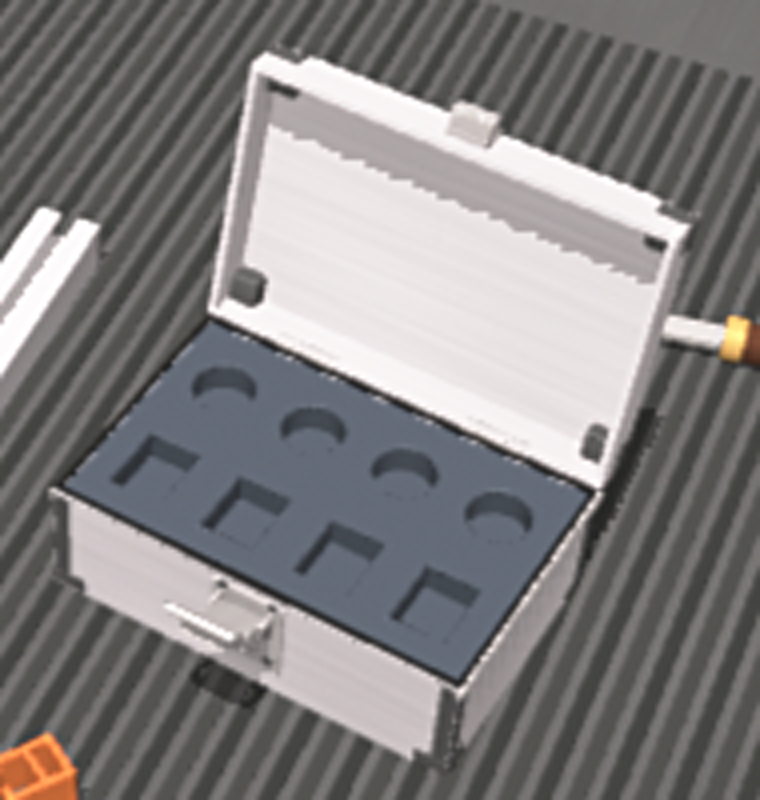

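View pics/s_parts.png

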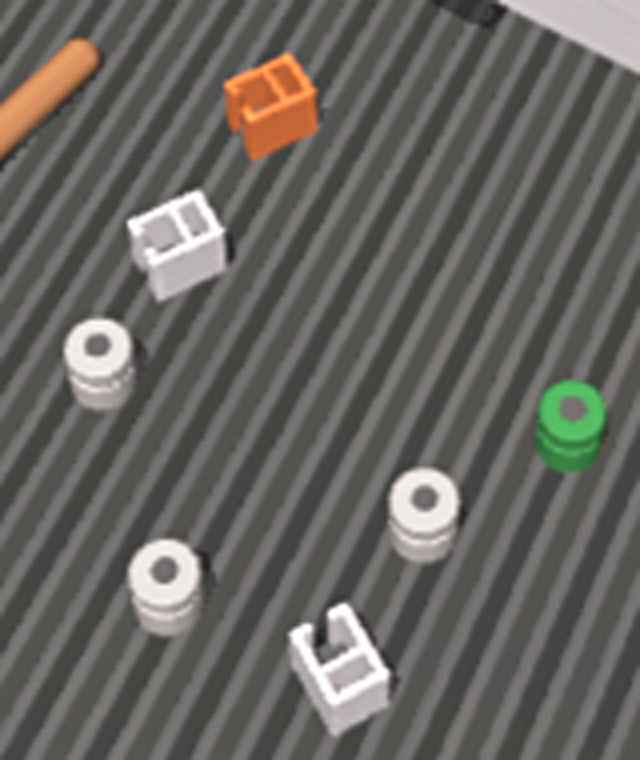

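Run:
```python
from h import *
c=load('top');s=load('side')
f=lambda o,k,u:o+(u+.5)/k-.5
T=[(416.5,196),(403,313),(390,432),(377,553)]
Tr=[(269,179),(256,297),(241,417),(227,537)]
S=[(224,386),(313.5,429),(404.5,471),(498.5,515)]
# rect in side: near-left etc corners (outline at insert top)
A=[ptz(c,f(295,5,u),f(200,5,v),.077)[:2] for u,v in T]
Ar=[ptz(c,f(295,5,u),f(200,5,v),.077)[:2] for u,v in Tr]
B=[ptz(s,f(270,4,u),f(100,4,v),.077)[:2] for u,v in S]
print(np.round(A,4).tolist());print(np.round(Ar,4).tolist());print(np.round(B,4).tolist())
# rim corners z=.08
for P in [(185,92),(515,130),(462,640),(125,606)]: print('top',ptz(c,f(295,5,P[0]),f(200,5,P[1]),.08).round(4))
for P in [(213,321),(52,492),(462,687),(597,490)]: print('side',ptz(s,f(270,4,P[0]),f(100,4,P[1]),.08).round(4))
# side parts
g=s['color'].min(axis=2); m=(g>140).astype(np.uint8); 
for u,v in [(98,344),(165,570),(424,495)]: print('roller',ptz(s,f(210,4,u),f(270,4,v),.036).round(4))
for C in [[(128,220),(204,191),(225,240),(154,265)],[(290,628),(346,605),(388,668),(332,692)]]:
    q=np.array([ptz(s,f(210,4,u),f(270,4,v),.036)[:2] for u,v in C]); print('slice',q.mean(0).round(4), [np.degrees(np.arctan2(*(q[(i+1)%4]-q[i])[::-1])).round(1) for i in range(4)],[np.linalg.norm(q[(i+1)%4]-q[i]).round(4) for i in range(4)])
d=s['depth']; dd=c['depth']
print(pt(s,f(270,4,480),f(100,4,640),d[int(f(100,4,640)),int(f(270,4,480))]) )
print([pt(c,u,v).round(4).tolist() for u,v in [(360,270),(358,310),(206,240)]])
print([pt(s,u,v).round(4).tolist() for u,v in [(360,225),(335,205)]])
```

```text
[[0.6105, -0.1628], [0.5539, -0.1544], [0.497, -0.1463], [0.4399, -0.1383]]
[[0.6202, -0.0922], [0.5629, -0.0844], [0.5054, -0.0758], [0.4487, -0.0678]]
[[0.6141, -0.1628], [0.5559, -0.1537], [0.4988, -0.1459], [0.4413, -0.1377]]
top [ 0.6632 -0.0526  0.08  ]
top [ 0.6413 -0.2109  0.08  ]
top [ 0.3984 -0.1764  0.08  ]
top [ 0.417  -0.0191  0.08  ]
side [ 0.6393 -0.2047  0.08  ]
side [ 0.6657 -0.0483  0.08  ]
side [ 0.419 -0.018  0.08 ]
side [ 0.3982 -0.1747  0.08  ]
roller [0.6192 0.2597 0.036 ]
roller [0.5367 0.3472 0.036 ]
roller [0.446  0.2657 0.036 ]
slice [0.6145 0.1871] [np.float64(-130.5), np.float64(137.0), np.float64(47.4), np.float64(-36.0)] [np.float64(0.0405), np.float64(0.0307), np.float64(0.0369), np.float64(0.0294)]
slice [0.4504 0.3475] [np.float64(-132.0), np.float64(147.6), np.float64(48.4), np.float64(-32.1)] [np.float64(0.0268), np.float64(0.0344), np.float64(0.0266), np.float64(0.0346)]
[ 0.42139358 -0.05267795  0.07708745]
[[0.536, -0.1177, 0.0755], [0.4409, -0.1101, 0.0761], [0.6234, 0.2593, 0.0365]]
[[0.511, -0.1116, 0.0814], [0.5836, -0.145, 0.0789]]
```

```bash
cat >> h.py <<'E'
def tool():
    o=robot.get_obs(); m=R.from_quat(o['tool_rot']).as_matrix()
    return o,m
def go(x=None,y=None,z=None,a=None):
    """print slide (tool frame after twist) in mm and twist deg to reach world target"""
    o,m=tool(); p=o['position']; a0=np.degrees(np.arctan2(m[1,0],m[0,0]))
    t=np.array([p[i] if v is None else v for i,v in enumerate((x,y,z))])
    aa=a0 if a is None else a
    tw=-((aa-a0+180)%360-180)
    ca,sa=np.cos(np.radians(aa)),np.sin(np.radians(aa)); d=(t-p)*1000
    print('pos',p.round(4),'a %.1f'%a0,'tilt',m[:,2].round(4),'-> twist %.1f slide x %.1f y %.1f z %.1f'%(tw,d[0]*ca+d[1]*sa,d[0]*sa-d[1]*ca,-d[2]),'t %.1f w %.1f f'%(o['time'],o['grip_width']*1000),o['ft_force'].round(1))
E
python3 -c "
from h import *
go(.536,.346,.24,81.8)"
```

```text
pos [0.1741 0.5997 0.2388] a 163.8 tilt [-7.0e-04 -1.5e-03 -1.0e+00] -> twist 82.0 slide x -199.5 y 394.4 z -1.2 t 0.1 w 86.7 f [ 0.5  0.1 -0. ]
```

{"api": "step_arm", "payload": {"slide": [[0, 0, 0], [0, 0, 0], [0, 0, 0], [0, 0, 0], [0, 0, 0], [0, 0, 0], [0, 0, 0], [0, 0, 0], [0, 0, 0], [0, 0, 0], [0, 0, 0], [0, 0, 0]], "twist": [6.8, 6.8, 6.8, 6.8, 6.8, 6.8, 6.8, 6.8, 6.8, 6.8, 7, 7]}}

```text
time: 1.15
position: [0.1742, 0.5999, 0.2391]
tool_rot: [0.758, 0.652, -0.0, 0.0]
ft_force: [0.1, -0.1, 0.6]
grip_width: 0.0868
```

{"api": "step_arm", "payload": {"slide": [[-17, 33, 0], [-17, 33, 0], [-17, 33, 0], [-17, 33, 0], [-17, 33, 0], [-17, 33, 0], [-17, 33, 0], [-17, 33, 0], [-17, 33, 0], [-17, 33, 0], [-17, 33, 0], [-12.5, 31.4, 0], [0, 0, 0], [0, 0, 0]], "twist": [0, 0, 0, 0, 0, 0, 0, 0, 0, 0, 0, 0, 0, 0]}}

```text
time: 2.32
position: [0.5378, 0.3449, 0.2389]
tool_rot: [0.757, 0.653, -0.0, -0.0]
ft_force: [-1.2, 0.5, 0.1]
grip_width: 0.0871
```

Run:
```python
from h import *
go(.536,.346,.24,81.8)
c=snap('wrist','w1.png'); print(c['origin'],c['orientation']); snap('top','t1.png')
```

```text
pos [0.5378 0.3449 0.2389] a 81.6 tilt [-7.e-04 -0.e+00 -1.e+00] -> twist -0.2 slide x 0.8 y -1.9 z -1.1 t 2.3 w 87.1 f [-1.2  0.5  0.1]
[0.54883008 0.41964131 0.38364284] [ 0.9875214  -0.07220638 -0.01077442  0.13954077]
```

View pics/w1.png

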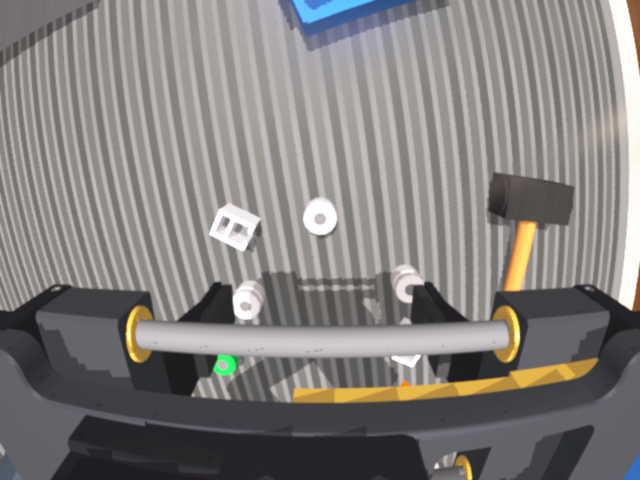

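View pics/t1.png

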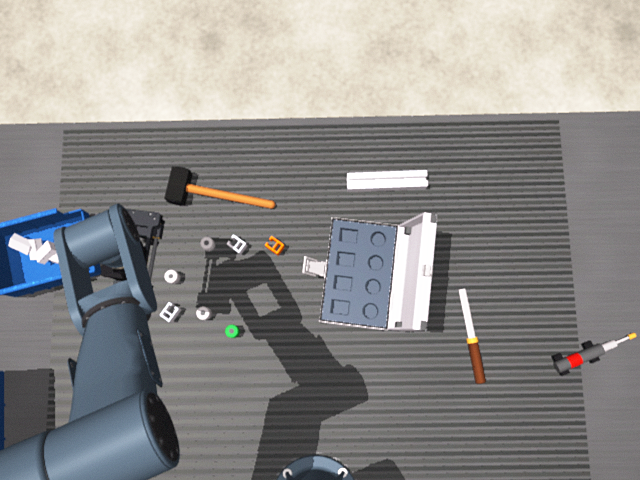

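```bash
cat >> h.py <<'E'
def fray(c,u,v):
    K=c['camera_matrix']; dx,dy=(u-K[0,2])/K[0,0],(v-K[1,2])/K[1,1]; r=np.hypot(dx,dy)
    s=np.sin(r)/r if r>1e-9 else 1.
    return R.from_quat(c['orientation']).apply([dx*s,dy*s,np.cos(r)])
def wz(c,u,v,z):
    r=fray(c,u,v); return c['origin']+r*(z-c['origin'][2])/r[2]
E
python3 - <<'E'
from h import *
crop('wrist','w1c.png',(200,180,440,330),3.3)
E
```

```text
(no output)
```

View pics/w1c.png

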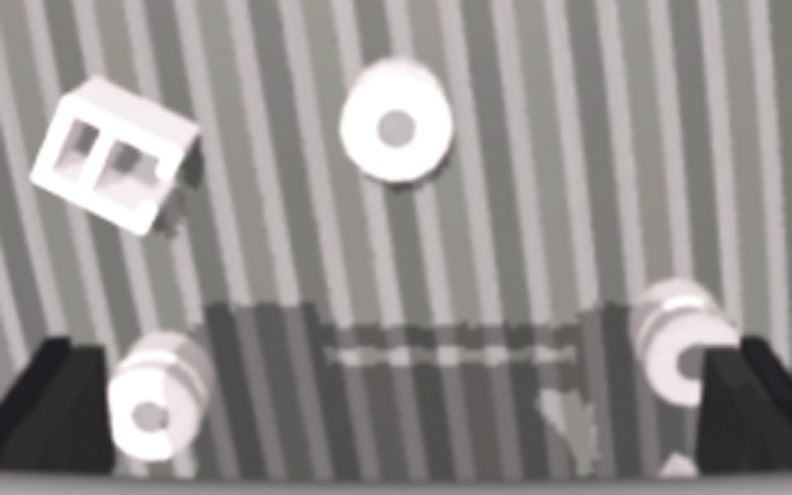

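Run:
```python
from h import *
c=load('wrist'); f=lambda u,v:wz(c,200+(u+.5)/3.3-.5,180+(v+.5)/3.3-.5,.036).round(4)
for p in [(397,128),(152,412),(692,355),(32,180),(66,100),(193,138),(148,236)]: print(p,f(*p))
```

```text
(397, 128) [0.5355 0.3471 0.036 ]
(152, 412) [0.4452 0.2682 0.036 ]
(692, 355) [0.616  0.2628 0.036 ]
(32, 180) [0.4241 0.3481 0.036 ]
(66, 100) [0.44   0.3704 0.036 ]
(193, 138) [0.4759 0.3531 0.036 ]
(148, 236) [0.4565 0.3256 0.036 ]
```

{"api": "step_arm", "payload": {"slide": [[1.5, -2, 33], [0, 0, 33], [0, 0, 33], [0, 0, 33], [0, 0, 33], [0, 0, 25], [0, 0, 0], [0, 0, 0], [0, 0, 0], [0, 0, 0], [0, 0, 0], [0, 0, 0], [0, 0, 0]], "twist": [-7, -7, -7, -7, -7, -7, -7, -7, -7, -7, -7, -7, -6], "jaw": 60}}

```text
time: 3.5
position: [0.5326, 0.3496, 0.0497]
tool_rot: [0.067, 0.998, -0.0, -0.0]
ft_force: [0.6, 0.5, 0.3]
grip_width: 0.0597
```

Run:
```python
from h import *
go(.5357,.3468,.039,171.6)
```

```text
pos [0.5326 0.3496 0.0497] a 172.3 tilt [-9.e-04 -1.e-04 -1.e+00] -> twist 0.7 slide x -3.4 y -2.4 z 10.7 t 3.5 w 59.7 f [0.6 0.5 0.3]
```

{"api": "step_arm", "payload": {"slide": [[-3.4, -2.4, 10.7], [0, 0, 0], [0, 0, 0]], "twist": [0.7, 0, 0]}}

```text
time: 3.75
position: [0.5362, 0.3455, 0.0379]
tool_rot: [0.078, 0.997, -0.0, -0.001]
ft_force: [1.0, -0.7, 0.3]
grip_width: 0.0602
```

{"api": "step_arm", "payload": {"slide": [[0, 0, 0], [0, 0, 0], [0, 0, 0], [0, 0, 0], [0, 0, 0]], "twist": [0, 0, 0, 0, 0], "jaw": 0, "force": 5}}

```text
time: 4.17
position: [0.5377, 0.3454, 0.039]
tool_rot: [0.078, 0.997, 0.0, 0.0]
ft_force: [-0.6, 3.0, 1.1]
grip_width: 0.0349
```

Run:
```python
from h import *
go(.5357,.3468,.039,81.8)
```

```text
pos [0.5377 0.3454 0.039 ] a 171.1 tilt [ 3.e-04  3.e-04 -1.e+00] -> twist 89.3 slide x 1.1 y -2.2 z 0.0 t 4.2 w 34.9 f [-0.6  3.   1.1]
```

{"api": "step_arm", "payload": {"slide": [[0, 0, 0], [0, 0, 0], [0, 0, 0], [0, 0, 0]], "twist": [0, 0, 0, 0]}}

```text
time: 4.5
position: [0.5377, 0.3455, 0.039]
tool_rot: [0.078, 0.997, 0.0, 0.0]
ft_force: [0.3, 0.3, 0.9]
grip_width: 0.0318
```

{"api": "step_arm", "payload": {"slide": [[0, 0, 0], [0, 0, 0], [0, 0, 0], [0, 0, 0], [0, 0, 0], [0, 0, 0], [0, 0, 0], [0, 0, 0], [0, 0, 0], [0, 0, 0], [0, 0, 0], [0, 0, 0], [0, 0, 0], [0, 0, 0], [0, 0, 0]], "twist": [0, 0, 0, 7, 7, 7, 7, 7, 7, 7, 7, 7, 7, 7, 7], "jaw": 50}}

```text
time: 5.75
position: [0.5373, 0.3452, 0.0387]
tool_rot: [0.727, 0.687, -0.0, -0.0]
ft_force: [0.3, -0.1, -0.1]
grip_width: 0.0501
```

{"api": "step_arm", "payload": {"slide": [[0, 0, 0], [0, 0, 0], [0, 0, 0], [0, 0, 0], [0, 0, 0], [0, 0, 0], [0, 0, 0]], "twist": [5.5, 0, 0, 0, 0, 0, 0], "jaw": 0, "force": 15}}

```text
time: 6.33
position: [0.5371, 0.3452, 0.0387]
tool_rot: [0.757, 0.654, -0.0, -0.0]
ft_force: [-0.7, 0.2, -1.4]
grip_width: 0.0311
```

Run:
```python
from h import *
P=[robot.get_obs()['position'] for i in range(3)]; print(P)
go(.5357,.3468,.039,81.8)
```

```text
[array([0.53710218, 0.34522078, 0.03872401]), array([0.53710218, 0.34522078, 0.03872401]), array([0.53710218, 0.34522078, 0.03872401])]
pos [0.5371 0.3452 0.0387] a 81.6 tilt [-8.e-04 -3.e-04 -1.e+00] -> twist -0.2 slide x 1.4 y -1.6 z -0.3 t 6.3 w 31.1 f [-0.7  0.2 -1.4]
```

Run:
```python
from h import *
go(.555,-.155,.28,81.8)
```

```text
pos [0.5371 0.3452 0.0387] a 81.6 tilt [-8.e-04 -3.e-04 -1.e+00] -> twist -0.2 slide x -492.6 y 89.1 z -241.3 t 6.3 w 31.1 f [-0.7  0.2 -1.4]
```

{"api": "step_arm", "payload": {"slide": [[0, 0, -40], [0, 0, -40], [0, 0, -40], [0, 0, -40], [-35, 6, -20], [-35, 6, -20], [-35, 6, -20], [-35, 6, -20], [-35, 6, 0], [-35, 6, 0], [-35, 6, 0], [-35, 6, 0], [-35, 6, 0], [-35, 6, 0], [-35, 6, 0], [-35, 6, 0], [-35, 6, 0], [-37, 11, -1], [0, 0, 0], [0, 0, 0]], "twist": [0, 0, 0, 0, 0, 0, 0, 0, 0, 0, 0, 0, 0, 0, 0, 0, 0, 0, 0, 0]}}

```text
time: 8.0
position: [0.5538, -0.1568, 0.2795]
tool_rot: [0.758, 0.652, 0.0, 0.0]
ft_force: [-0.3, 0.4, -1.9]
grip_width: 0.031
```

{"api": "step_arm", "payload": {"slide": [[0, 0, 0], [0, 0, 0]], "twist": [-0.2, 0]}}

```text
time: 8.17
position: [0.5532, -0.1532, 0.2795]
tool_rot: [0.755, 0.655, -0.0, -0.001]
ft_force: [-0.9, 1.0, -1.1]
grip_width: 0.0316
```

Run:
```python
from h import *
go(.555,-.155,.28,81.8)
snap('wrist','w2.png')
go(.555,-.155,.28,81.8)
```

```text
pos [ 0.5532 -0.1532  0.2795] a 81.9 tilt [-9.e-04  9.e-04 -1.e+00] -> twist 0.1 slide x -1.6 y 2.0 z -0.5 t 8.2 w 31.6 f [-0.9  1.  -1.1]
pos [ 0.5533 -0.1529  0.2797] a 81.9 tilt [-7.e-04  6.e-04 -1.e+00] -> twist 0.1 slide x -1.8 y 2.0 z -0.3 t 8.2 w 31.4 f [-0.1 -0.3 -0.4]
```

View pics/w2.png

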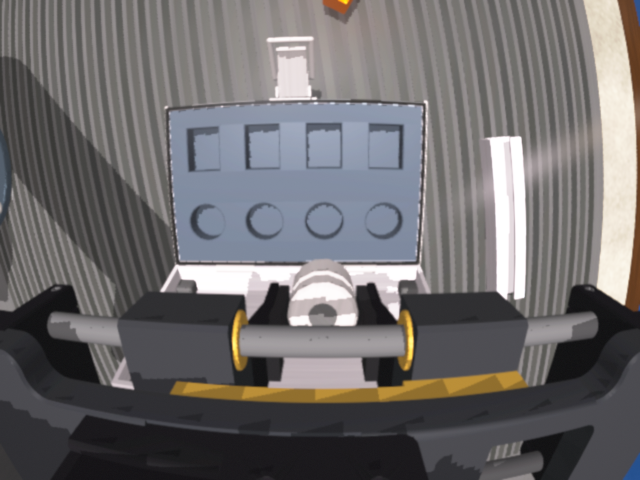

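Run:
```python
from h import *
crop('wrist','w2a.png',(160,95,300,270),5); crop('wrist','w2b.png',(290,95,430,270),5)
```

```text
(no output)
```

View pics/w2a.png

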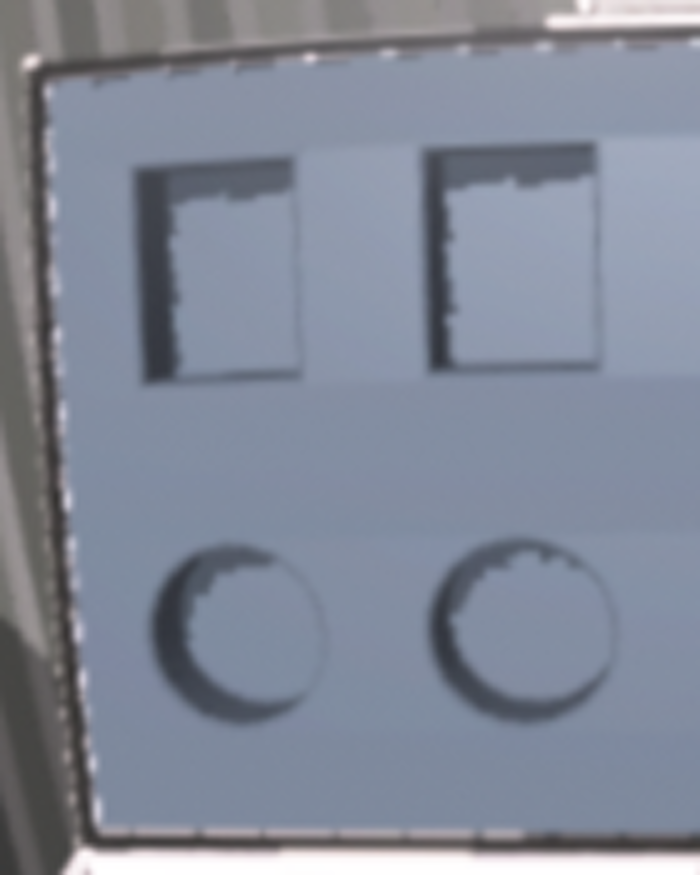

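View pics/w2b.png

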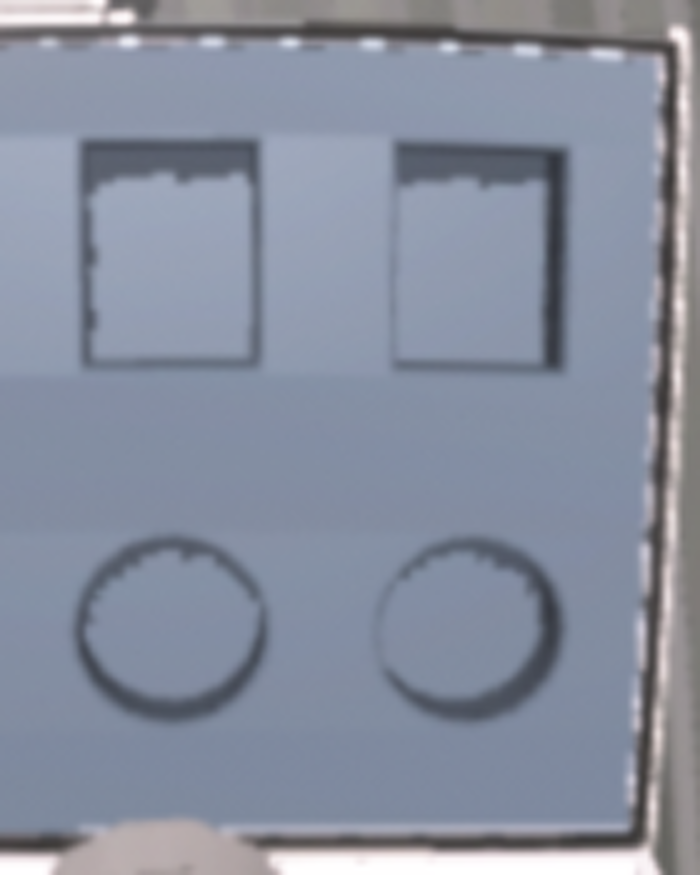

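Run:
```python
from h import *
from scipy.optimize import least_squares
c=load('wrist'); f=lambda o,u,v,z=.077:wz(c,o+(u+.5)/5-.5,95+(v+.5)/5-.5,z)[:2]
C=np.array([f(160,240,633.5),f(160,524.5,629.5),f(290,171.5,628),f(290,470,628)])
r=[(160,[(134,168),(296,156),(303,378),(142,383)]),(160,[(424,149),(598,142),(603,370),(430,373)]),(290,[(82,140),(261,140),(261,368),(84,369)]),(290,[(396,146),(569,150),(566,371),(394,371)])]
Q=np.array([np.mean([f(o,*p) for p in q],0) for o,q in r])
print(C.round(4).tolist()); print(Q.round(4).tolist())
print('rim', [f(160,38,68,.08).round(4).tolist(),f(160,88,843,.08).round(4).tolist(),f(290,672,45,.08).round(4).tolist(),f(290,640,843,.08).round(4).tolist()])
def res(p):
    x,y,t,d=p; cx=np.array([np.sin(t),-np.cos(t)]);cy=np.array([np.cos(t),np.sin(t)])
    k=(np.arange(4)-1.5)*.058
    return np.r_[(np.array([x,y])+k[:,None]*cy-C).ravel(),(np.array([x,y])-d*cx+k[:,None]*cy-Q).ravel()]
s=least_squares(res,[.526,-.151,-.14,.07]); print(s.x, np.degrees(s.x[2]), (s.fun*1000).round(1))
a=np.radians(81.9); b=-1.6*np.array([np.cos(a),np.sin(a)])+1.9*np.array([np.sin(a),-np.cos(a)]); print('bias',b, 'corrected round row centre',s.x[:2]+b/1000)
```

```text
[[0.4407, -0.1372], [0.4977, -0.1451], [0.5544, -0.153], [0.6114, -0.1609]]
[[0.4499, -0.0664], [0.5074, -0.0746], [0.5644, -0.0827], [0.6217, -0.0909]]
rim [[0.4208, -0.0195], [0.3984, -0.1747], [0.6625, -0.054], [0.6413, -0.2085]]
[ 0.52599758 -0.1490255  -0.13942783  0.07107867] -7.988625983821185 [-0.8  0.3 -0.4  0.1  0.3 -0.1  0.8 -0.3 -0.1 -0.1 -0.2 -0.1  0.2 -0.
  0.3  0.2]
bias [ 1.65560298 -1.85175019] corrected round row centre [ 0.52765318 -0.15087725]
```

{"api": "step_arm", "payload": {"slide": [[-1.6, 2.6, 40], [0, 0, 40], [0, 0, 40], [0, 0, 30], [0, 0, 0], [0, 0, 0], [0, 0, 0]], "twist": [0, 0, 0, 0, 0, 0, 0]}}

```text
time: 8.8
position: [0.5575, -0.1562, 0.1315]
tool_rot: [0.755, 0.655, 0.001, 0.001]
ft_force: [-0.0, 0.4, -0.8]
grip_width: 0.0314
```

Run:
```python
from h import *
go(.5558,-.1550,.1,82)
```

```text
pos [ 0.5575 -0.1562  0.1315] a 81.9 tilt [ 0.0028 -0.0014 -1.    ] -> twist -0.1 slide x 0.9 y -1.8 z 31.5 t 8.8 w 31.4 f [-0.   0.4 -0.8]
```

{"api": "step_arm", "payload": {"slide": [[0, 0, 0], [0, 0, 0], [0, 0, 0]], "twist": [0, 0, 0]}}

```text
time: 9.05
position: [0.5571, -0.1567, 0.1319]
tool_rot: [0.756, 0.655, 0.001, 0.002]
ft_force: [-0.1, -0.2, -2.2]
grip_width: 0.0317
```

{"api": "step_arm", "payload": {"slide": [[0, 0, 0], [0, 0, 0], [0, 0, 0], [0, 0, 0]], "twist": [0, 0, 0, 0]}}

```text
time: 9.38
position: [0.556, -0.1564, 0.13]
tool_rot: [0.756, 0.655, 0.0, 0.0]
ft_force: [0.7, 0.3, -1.4]
grip_width: 0.0314
```

Run:
```python
from h import *
go(.5558,-.1550,.1,82)
snap('side','s3.png',(270,60,470,270),3)
go(.5558,-.1550,.1,82)
```

```text
pos [ 0.556  -0.1564  0.13  ] a 81.8 tilt [ 2.e-04 -1.e-04 -1.e+00] -> twist -0.2 slide x 1.4 y -0.4 z 30.0 t 9.4 w 31.4 f [ 0.7  0.3 -1.4]
pos [ 0.5559 -0.1564  0.1299] a 81.8 tilt [-1.e-04  0.e+00 -1.e+00] -> twist -0.2 slide x 1.3 y -0.3 z 29.9 t 9.4 w 31.2 f [ 0.7  0.5 -0.6]
```

View pics/s3.png

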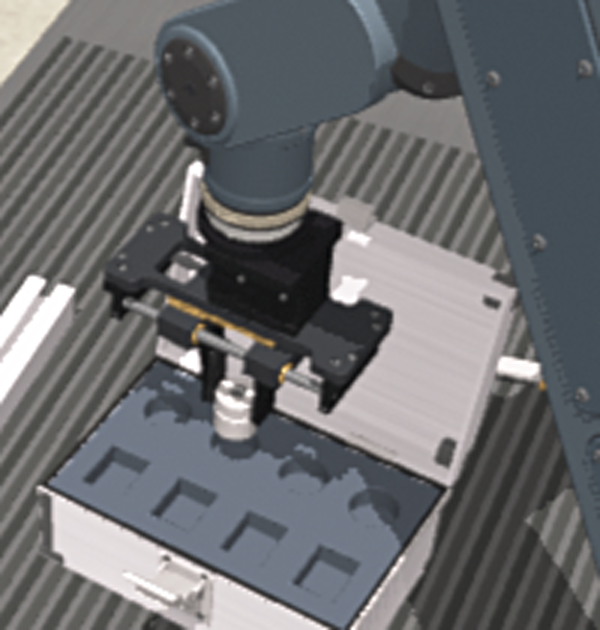

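{"api": "step_arm", "payload": {"slide": [[1.3, -0.3, 8], [0, 0, 5], [0, 0, 4], [0, 0, 4], [0, 0, 3], [0, 0, 2], [0, 0, 0], [0, 0, 0], [0, 0, 0], [0, 0, 0]], "twist": [-0.2, 0, 0, 0, 0, 0, 0, 0, 0, 0]}}

```text
time: 10.27
position: [0.5561, -0.1551, 0.1041]
tool_rot: [0.755, 0.656, 0.0, 0.0]
ft_force: [0.2, -0.1, -1.8]
grip_width: 0.0314
```

Run:
```python
from h import *
go(.5558,-.1550,.1,82)
```

```text
pos [ 0.5561 -0.1551  0.1041] a 82.0 tilt [ 5.e-04 -3.e-04 -1.e+00] -> twist -0.0 slide x 0.1 y -0.3 z 4.1 t 10.3 w 31.4 f [ 0.2 -0.1 -1.8]
```

{"api": "step_arm", "payload": {"slide": [[0, 0, 2], [0, 0, 2], [0, 0, 2], [0, 0, 0], [0, 0, 0], [0, 0, 0], [0, 0, 0]], "twist": [0, 0, 0, 0, 0, 0, 0]}}

```text
time: 10.85
position: [0.556, -0.1551, 0.0979]
tool_rot: [0.755, 0.656, 0.0, 0.0]
ft_force: [0.2, -0.6, -1.4]
grip_width: 0.0315
```

{"api": "step_arm", "payload": {"slide": [[0, 0, 0], [0, 0, 0], [0, 0, 0], [0, 0, 0], [0, 0, 0], [0, 0, -10], [0, 0, -35], [0, 0, -40], [0, 0, -40], [0, 0, 0], [0, 0, 0]], "twist": [0, 0, 0, 0, 0, 0, 0, 0, 0, 0, 0], "jaw": 46}}

```text
time: 11.77
position: [0.5577, -0.1558, 0.2266]
tool_rot: [0.755, 0.656, 0.002, 0.004]
ft_force: [-0.3, 1.0, 0.1]
grip_width: 0.0463
```

Run:
```python
from h import *
go(.5558,-.1550,.1,82)
snap('wrist','w3.png',(160,90,440,275),2.8)
snap('top','t3.png')
```

```text
pos [ 0.5577 -0.1558  0.2266] a 82.0 tilt [ 0.007  -0.0035 -1.    ] -> twist 0.0 slide x 0.5 y -2.0 z 126.6 t 11.8 w 46.3 f [-0.3  1.   0.1]
```

View pics/w3.png

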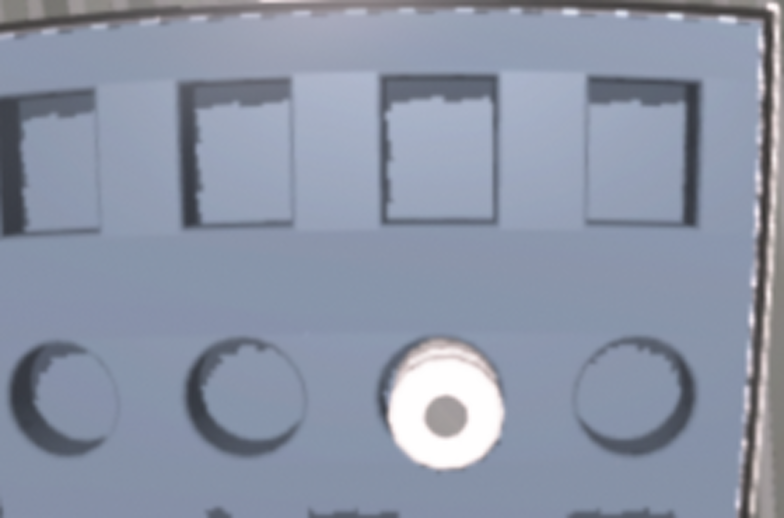

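View pics/t3.png

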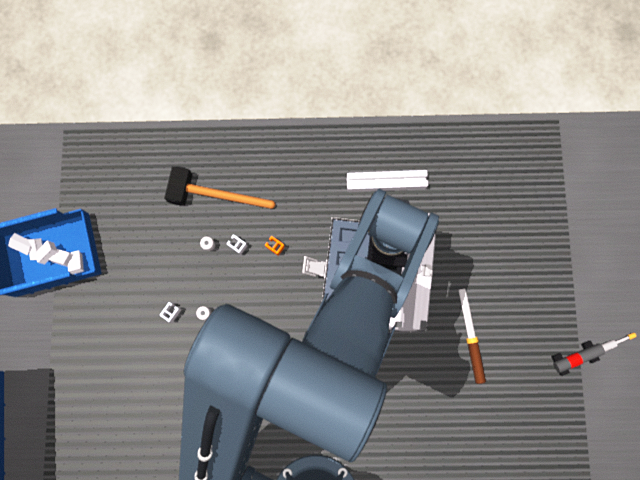

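Run:
```python
from h import *
go(.445,.265,.1,172)
```

```text
pos [ 0.5552 -0.1547  0.2229] a 82.0 tilt [-6.e-04  3.e-04 -1.e+00] -> twist -90.0 slide x 167.6 y 400.3 z 122.9 t 11.9 w 45.6 f [-0.   0.2 -1.3]
```

{"api": "step_arm", "payload": {"slide": [[0, 0, -25], [33, -13, 0], [33, -13, 0], [33, -14, 0], [33, -14, 0], [33, -14, 0], [33, -14, 0], [33, -14, 0], [33, -14, 0], [33, -14, 0], [33, -14, 0], [33, -14, 0], [37.5, -15.5, 0]], "twist": [0, 0, 0, 0, 0, 0, 0, 0, 0, 0, 0, 0, 0], "jaw": 60}}

```text
time: 12.95
position: [0.4439, 0.2656, 0.2459]
tool_rot: [0.755, 0.656, -0.002, -0.001]
ft_force: [0.7, 0.3, -0.1]
grip_width: 0.0599
```

{"api": "step_arm", "payload": {"slide": [[0, 0, 0], [0, 0, 10], [0, 0, 10], [0, 0, 10], [0, 0, 10], [0, 0, 10], [0, 0, 10], [0, 0, 10], [0, 0, 10], [0, 0, 10], [0, 0, 10], [0, 0, 10], [0, 0, 10], [0, 0, 20], [0, 0, 0], [0, 0, 0], [0, 0, 0], [0, 0, 0], [0, 0, 0], [0, 0, 0]], "twist": [-7, -7, -7, -7, -7, -7, -7, -7, -7, -7, -7, -7, -6, 0, 0, 0, 0, 0, 0, 0]}}

```text
time: 14.62
position: [0.4462, 0.2651, 0.1086]
tool_rot: [0.07, 0.998, 0.0, 0.001]
ft_force: [1.0, -0.0, 0.5]
grip_width: 0.0601
```

Run:
```python
from h import *
go(.445,.265,.039,172)
snap('wrist','w4.png')
```

```text
pos [0.4462 0.2651 0.1086] a 172.0 tilt [ 1.3e-03  5.0e-04 -1.0e+00] -> twist -0.0 slide x 1.1 y -0.2 z 69.6 t 14.6 w 60.1 f [ 1.  -0.   0.5]
```

View pics/w4.png

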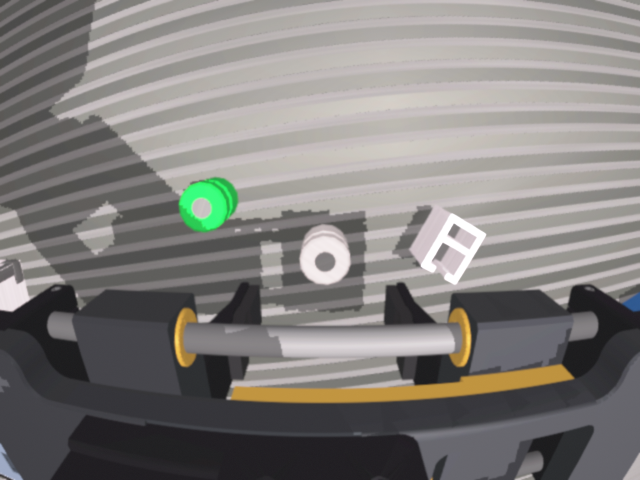

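{"api": "step_arm", "payload": {"slide": [[1, 0, 30], [0, 0, 25], [0, 0, 14.5], [0, 0, 0], [0, 0, 0], [0, 0, 0]], "twist": [0, 0, 0, 0, 0, 0]}}

```text
time: 15.17
position: [0.4454, 0.2653, 0.0392]
tool_rot: [0.07, 0.998, 0.0, 0.001]
ft_force: [0.3, 0.4, 0.1]
grip_width: 0.0604
```

{"api": "step_arm", "payload": {"slide": [[0, 0, 0], [0, 0, 0], [0, 0, 0], [0, 0, 0], [0, 0, 0], [0, 0, 0], [0, 0, 0], [0, 0, 0]], "twist": [0, 0, 0, 0, 0, 0, 0, 0], "jaw": 0, "force": 5}}

```text
time: 15.83
position: [0.4451, 0.2652, 0.0387]
tool_rot: [0.07, 0.998, 0.0, 0.0]
ft_force: [0.1, 1.7, 3.9]
grip_width: 0.0316
```

{"api": "step_arm", "payload": {"slide": [[0, 0, 0], [0, 0, 0], [0, 0, 0], [0, 0, 0], [0, 0, 0], [0, 0, 0], [0, 0, 0], [0, 0, 0], [0, 0, 0], [0, 0, 0], [0, 0, 0], [0, 0, 0], [0, 0, 0], [0, 0, 0], [0, 0, 0], [0, 0, 0], [0, 0, 0]], "twist": [0, 0, 0, 7, 7, 7, 7, 7, 7, 7, 7, 7, 7, 7, 7, 6, 0], "jaw": 50}}

```text
time: 17.25
position: [0.4446, 0.2649, 0.0381]
tool_rot: [0.755, 0.655, -0.0, -0.0]
ft_force: [-0.3, 0.1, 0.3]
grip_width: 0.0501
```

{"api": "step_arm", "payload": {"slide": [[0, 0, 0], [0, 0, 0], [0, 0, 0], [0, 0, 0], [0, 0, 0], [0, 0, 0], [0, 0, 0]], "twist": [0, 0, 0, 0, 0, 0, 0], "jaw": 0, "force": 15}}

```text
time: 17.83
position: [0.4446, 0.265, 0.0383]
tool_rot: [0.755, 0.656, -0.0, -0.0]
ft_force: [-0.7, -0.0, -0.6]
grip_width: 0.0313
```

Run:
```python
from h import *
go(.4409,-.1389,.25,82)
```

```text
pos [0.4446 0.265  0.0383] a 82.0 tilt [-4.e-04 -1.e-04 -1.e+00] -> twist 0.0 slide x -400.5 y 52.5 z -211.7 t 17.8 w 31.3 f [-0.7 -0.  -0.6]
```

{"api": "step_arm", "payload": {"slide": [[0, 0, -40], [0, 0, -40], [0, 0, -40], [-20, 2.5, -40], [-38, 5, -20], [-38, 5, 0], [-38, 5, 0], [-38, 5, 0], [-38, 5, 0], [-38, 5, 0], [-38, 5, 0], [-38, 5, 0], [-38, 5, 0], [-38.5, 5, 0], [0, 0, 30], [0, 0, 30], [0, 0, 30], [0, 0, 0], [0, 0, 0], [0, 0, 0]], "twist": [0, 0, 0, 0, 0, 0, 0, 0, 0, 0, 0, 0, 0, 0, 0, 0, 0, 0, 0, 0]}}

```text
time: 19.5
position: [0.4417, -0.1362, 0.1257]
tool_rot: [0.755, 0.656, 0.0, 0.001]
ft_force: [-0.5, -0.3, 0.3]
grip_width: 0.0315
```

{"api": "step_arm", "payload": {"slide": [[0, 0, 0], [0, 0, 0], [0, 0, 0], [0, 0, 0], [0, 0, 0], [0, 0, 0]], "twist": [0, 0, 0, 0, 0, 0]}}

```text
time: 20.0
position: [0.4412, -0.1361, 0.1252]
tool_rot: [0.755, 0.656, 0.0, 0.0]
ft_force: [1.1, -0.3, -0.5]
grip_width: 0.0312
```

Run:
```python
from h import *
go(.4409,-.1389,.104,82)
```

```text
pos [ 0.4412 -0.1361  0.1252] a 82.0 tilt [ 6.e-04 -4.e-04 -1.e+00] -> twist 0.0 slide x -2.8 y 0.1 z 21.2 t 20.0 w 31.2 f [ 1.1 -0.3 -0.5]
```

{"api": "step_arm", "payload": {"slide": [[-2.8, 0, 5], [0, 0, 4], [0, 0, 4], [0, 0, 4], [0, 0, 3], [0, 0, 2], [0, 0, 2], [0, 0, 1.5], [0, 0, 1], [0, 0, 0], [0, 0, 0], [0, 0, 0]], "twist": [0, 0, 0, 0, 0, 0, 0, 0, 0, 0, 0, 0]}}

```text
time: 21.0
position: [0.4408, -0.1389, 0.0984]
tool_rot: [0.755, 0.656, 0.0, 0.0]
ft_force: [-0.3, 0.5, -0.8]
grip_width: 0.0313
```

Run:
```python
from h import *
go(.4409,-.1389,.098,82)
```

```text
pos [ 0.4408 -0.1389  0.0984] a 82.0 tilt [ 3.e-04 -2.e-04 -1.e+00] -> twist -0.0 slide x -0.0 y 0.1 z 0.4 t 21.0 w 31.3 f [-0.3  0.5 -0.8]
```

{"api": "step_arm", "payload": {"slide": [[0, 0, 0], [0, 0, 0], [0, 0, 0], [0, 0, 0], [0, 0, 0], [0, 0, -10], [0, 0, -35], [0, 0, -40], [0, 0, -40], [0, 0, -30], [0, 0, 0], [0, 0, 0], [0, 0, 0], [0, 0, 0], [0, 0, 0], [0, 0, 0]], "twist": [0, 0, 0, 0, 0, 0, 0, 0, 0, 0, 0, 0, 0, 0, 0, 0], "jaw": 46}}

```text
time: 22.33
position: [0.44, -0.1385, 0.2519]
tool_rot: [0.755, 0.656, -0.0, -0.002]
ft_force: [-0.3, -0.2, 0.2]
grip_width: 0.0459
```

Run:
```python
from h import *
go(.618,.2588,.11,82)
snap('wrist','w5.png',(160,60,500,290),2.3)
snap('top','t5.png')
```

```text
pos [ 0.44   -0.1385  0.2519] a 82.0 tilt [-0.0028  0.0018 -1.    ] -> twist -0.0 slide x 418.2 y 121.0 z 141.9 t 22.3 w 45.9 f [-0.3 -0.2  0.2]
```

View pics/w5.png

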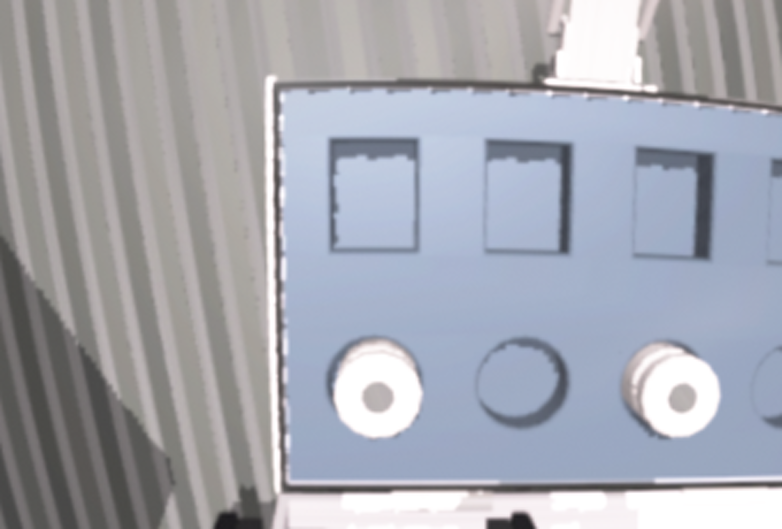

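View pics/t5.png

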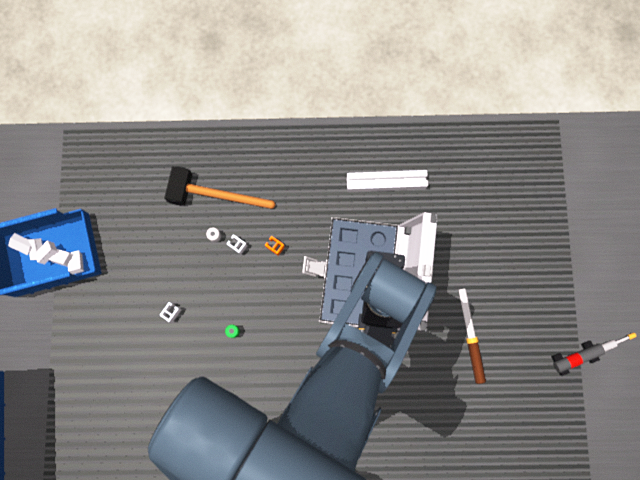

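Both rollers sit in their pockets. The third roller has been knocked, from (207,243) to (213,234), so I'll re-measure it.

Run:
```python
from h import *
crop('top','t5c.png',(190,215,300,270),7)
c=load('top')
m=(c['color'].min(axis=2)>150).astype(np.uint8); m[:222]=0;m[345:]=0;m[:,:150]=0;m[:,300:]=0
n,l,s,ce=cv2.connectedComponentsWithStats(m)
for i in range(1,n):
    if s[i,4]>20:
        ys,xs=np.where(l==i); r=cv2.minAreaRect(np.c_[xs,ys].astype(np.float32)); print(s[i],r,(ptz(c,*r[0],.036)+[.0007,-.0005,0]).round(4))
```

```text
[206 227  13  14 135] ((212.0, 233.5), (13.0, 12.0), 90.0) [0.6403 0.2441 0.036 ]
[226 234  20  19 164] ((235.7364959716797, 243.16891479492188), (16.73965835571289, 13.13598346710205), 35.53767776489258) [0.6147 0.1849 0.036 ]
[159 302  20  21 171] ((168.4400177001953, 311.58001708984375), (13.000000953674316, 17.600000381469727), 36.869895935058594) [0.4487 0.3482 0.036 ]
```

View pics/t5c.png

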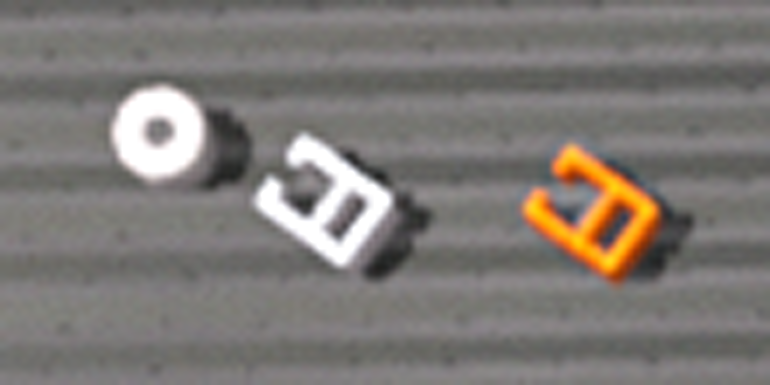

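Run:
```python
from h import *
go(.6402,.2442,.11,82)
```

```text
pos [ 0.4403 -0.1387  0.2524] a 82.0 tilt [-0.0019  0.0011 -1.    ] -> twist -0.0 slide x 406.9 y 144.7 z 142.4 t 22.4 w 45.9 f [ 0.3  0.1 -0.9]
```

{"api": "step_arm", "payload": {"slide": [[35, 12, 0], [35, 12, 0], [35, 12, 0], [35, 12, 0], [35, 12, 0], [35, 12, 0], [35, 12, 0], [35, 12, 0], [35, 12, 0], [35, 12, 0], [35, 12, 0], [22, 12.5, 0]], "twist": [0, 0, 0, 0, 0, 0, 0, 0, 0, 0, 0, 0], "jaw": 52}}

```text
time: 23.43
position: [0.6406, 0.2478, 0.2524]
tool_rot: [0.754, 0.657, 0.0, -0.001]
ft_force: [0.7, -0.2, 1.0]
grip_width: 0.0522
```

{"api": "step_arm", "payload": {"slide": [[0, 0, 0], [0, 0, 10], [0, 0, 10], [0, 0, 10], [0, 0, 10], [0, 0, 10], [0, 0, 10], [0, 0, 10], [0, 0, 10], [0, 0, 10], [0, 0, 10], [0, 0, 10], [0, 0, 10], [0, 0, 20], [0, 0, 0], [0, 0, 0], [0, 0, 0], [0, 0, 0], [0, 0, 0], [0, 0, 0]], "twist": [-7, -7, -7, -7, -7, -7, -7, -7, -7, -7, -7, -7, -6, 0, 0, 0, 0, 0, 0, 0]}}

```text
time: 25.1
position: [0.641, 0.2442, 0.1144]
tool_rot: [0.07, 0.998, 0.0, 0.001]
ft_force: [-0.8, 0.0, -0.1]
grip_width: 0.0516
```

Run:
```python
from h import *
go(.6402,.2442,.039,172)
snap('wrist','w6.png')
```

```text
pos [0.641  0.2442 0.1144] a 172.0 tilt [ 1.7e-03  4.0e-04 -1.0e+00] -> twist -0.0 slide x 0.8 y -0.1 z 75.4 t 25.1 w 51.6 f [-0.8  0.  -0.1]
```

View pics/w6.png

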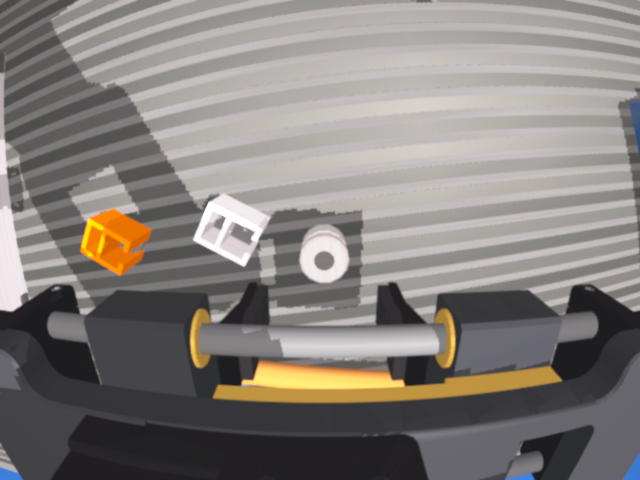

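{"api": "step_arm", "payload": {"slide": [[0.5, 0, 30], [0, 0, 25], [0, 0, 20.5], [0, 0, 0], [0, 0, 0], [0, 0, 0]], "twist": [0, 0, 0, 0, 0, 0], "jaw": 45}}

```text
time: 25.65
position: [0.641, 0.2444, 0.0391]
tool_rot: [0.07, 0.998, 0.0, 0.001]
ft_force: [0.5, -0.0, 1.0]
grip_width: 0.045
```

{"api": "step_arm", "payload": {"slide": [[0, 0, 0], [0, 0, 0], [0, 0, 0], [0, 0, 0], [0, 0, 0], [0, 0, 0], [0, 0, 0]], "twist": [0, 0, 0, 0, 0, 0, 0], "jaw": 0, "force": 5}}

```text
time: 26.23
position: [0.6409, 0.2445, 0.0393]
tool_rot: [0.07, 0.998, 0.0, 0.001]
ft_force: [-0.7, 0.9, 6.3]
grip_width: 0.0317
```

{"api": "step_arm", "payload": {"slide": [[0, 0, 0], [0, 0, 0], [0, 0, 0], [0, 0, 0], [0, 0, 0], [0, 0, 0], [0, 0, 0], [0, 0, 0], [0, 0, 0], [0, 0, 0], [0, 0, 0], [0, 0, 0], [0, 0, 0], [0, 0, 0], [0, 0, 0], [0, 0, 0], [0, 0, 0]], "twist": [0, 0, 0, 7, 7, 7, 7, 7, 7, 7, 7, 7, 7, 7, 7, 6, 0], "jaw": 45}}

```text
time: 27.65
position: [0.6396, 0.244, 0.0373]
tool_rot: [0.755, 0.655, -0.0, -0.0]
ft_force: [-0.3, 0.2, 0.4]
grip_width: 0.045
```

{"api": "step_arm", "payload": {"slide": [[0, 0, 0], [0, 0, 0], [0, 0, 0], [0, 0, 0], [0, 0, 0], [0, 0, 0], [0, 0, 0]], "twist": [0, 0, 0, 0, 0, 0, 0], "jaw": 0, "force": 15}}

```text
time: 28.23
position: [0.6397, 0.2441, 0.0376]
tool_rot: [0.755, 0.656, -0.0, -0.0]
ft_force: [0.5, -0.2, -1.4]
grip_width: 0.0317
```

Run:
```python
from h import *
go(.6133,-.1631,.25,82)
```

```text
pos [0.6397 0.2441 0.0376] a 82.0 tilt [-5.e-04 -1.e-04 -1.e+00] -> twist 0.0 slide x -406.9 y 30.5 z -212.4 t 28.2 w 31.7 f [ 0.5 -0.2 -1.4]
```

{"api": "step_arm", "payload": {"slide": [[0, 0, -40], [0, 0, -40], [0, 0, -40], [-20, 2.5, -40], [-38, 3, -20], [-38, 3, 0], [-38, 3, 0], [-38, 3, 0], [-38, 3, 0], [-38, 3, 0], [-38, 3, 0], [-38, 3, 0], [-38, 3, 0], [-38, 1, 0], [-9, 0, 30], [0, 0, 30], [0, 0, 30], [0, 0, 0], [0, 0, 0], [0, 0, 0]], "twist": [0, 0, 0, 0, 0, 0, 0, 0, 0, 0, 0, 0, 0, 0, 0, 0, 0, 0, 0, 0]}}

```text
time: 29.9
position: [0.6143, -0.1627, 0.1256]
tool_rot: [0.755, 0.656, 0.0, 0.001]
ft_force: [0.4, -0.3, -1.4]
grip_width: 0.0317
```

{"api": "step_arm", "payload": {"slide": [[0, 0, 0], [0, 0, 0], [0, 0, 0], [0, 0, 0], [0, 0, 0], [0, 0, 0]], "twist": [0, 0, 0, 0, 0, 0]}}

```text
time: 30.4
position: [0.6134, -0.1624, 0.1248]
tool_rot: [0.755, 0.656, 0.0, 0.0]
ft_force: [-0.2, 0.5, -1.5]
grip_width: 0.0314
```

Run:
```python
from h import *
go(.6133,-.1631,.098,82)
```

```text
pos [ 0.6134 -0.1624  0.1248] a 82.0 tilt [ 6.e-04 -3.e-04 -1.e+00] -> twist 0.0 slide x -0.7 y -0.0 z 26.8 t 30.4 w 31.4 f [-0.2  0.5 -1.5]
```

{"api": "step_arm", "payload": {"slide": [[-0.7, 0, 5], [0, 0, 4], [0, 0, 4], [0, 0, 4], [0, 0, 3], [0, 0, 2], [0, 0, 2], [0, 0, 1.5], [0, 0, 1], [0, 0, 0], [0, 0, 0], [0, 0, 0]], "twist": [0, 0, 0, 0, 0, 0, 0, 0, 0, 0, 0, 0]}}

```text
time: 31.4
position: [0.6133, -0.1632, 0.0981]
tool_rot: [0.755, 0.656, 0.0, 0.0]
ft_force: [0.4, -0.3, -1.1]
grip_width: 0.0314
```

Run:
```python
from h import *
go(.6133,-.1631,.098,82)
```

```text
pos [ 0.6133 -0.1632  0.0981] a 82.0 tilt [ 4.e-04 -1.e-04 -1.e+00] -> twist -0.0 slide x 0.1 y -0.0 z 0.1 t 31.4 w 31.4 f [ 0.4 -0.3 -1.1]
```

{"api": "step_arm", "payload": {"slide": [[0, 0, 0], [0, 0, 0], [0, 0, 0], [0, 0, 0], [0, 0, 0], [0, 0, -10], [0, 0, -35], [0, 0, -40], [0, 0, -40], [0, 0, -30], [0, 0, 0], [0, 0, 0], [0, 0, 0], [0, 0, 0], [0, 0, 0], [0, 0, 0]], "twist": [0, 0, 0, 0, 0, 0, 0, 0, 0, 0, 0, 0, 0, 0, 0, 0], "jaw": 46}}

```text
time: 32.73
position: [0.6125, -0.1629, 0.2512]
tool_rot: [0.755, 0.656, -0.001, -0.001]
ft_force: [-0.1, 0.3, -0.2]
grip_width: 0.046
```

Run:
```python
from h import *
c=load('top'); f=lambda u,v:ptz(c,190+(u+.5)/7-.5,215+(v+.5)/7-.5,.036)[:2]
C=np.array([f(255,195),f(345,268),f(393,200),f(303,133)]); print(C.mean(0)+[.0007,-.0005])
print([np.degrees(np.arctan2(*(C[(i+1)%4]-C[i])[::-1])).round(1) for i in range(4)])
go(.6147,.185,.2,49)
snap('top','t7.png',(140,180,440,345),2.6)
```

```text
[0.61515886 0.18460481]
[np.float64(-129.9), np.float64(-35.1), np.float64(52.3), np.float64(142.5)]
pos [ 0.6125 -0.1629  0.2512] a 82.0 tilt [-0.003   0.0014 -1.    ] -> twist 33.0 slide x 264.0 y -226.6 z 51.2 t 32.7 w 46.0 f [-0.1  0.3 -0.2]
```

View pics/t7.png

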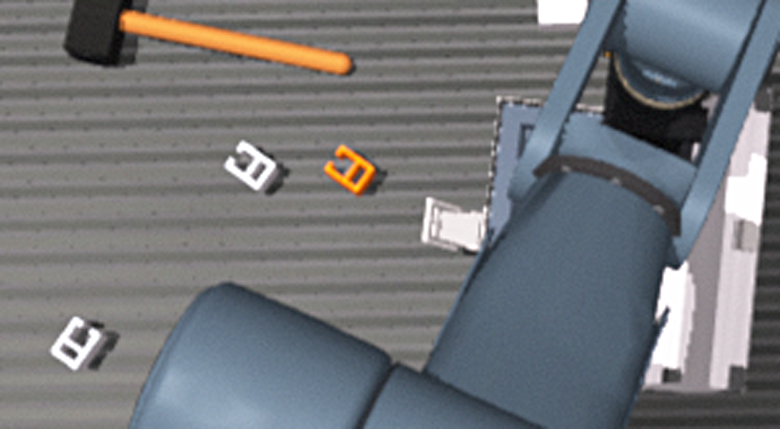

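Run:
```python
from h import *
go(.615,.1848,.11,82)
```

```text
pos [ 0.6127 -0.163   0.2515] a 82.0 tilt [-0.0024  0.0011 -1.    ] -> twist -0.0 slide x 344.7 y -46.1 z 141.5 t 32.8 w 45.8 f [-0.2  0.2 -0. ]
```

{"api": "step_arm", "payload": {"slide": [[35, -5, 0], [35, -5, 0], [35, -5, 0], [35, -5, 0], [35, -5, 0], [35, -5, 0], [35, -5, 0], [35, -5, 0], [35, -5, 0], [29.5, -1, 0]], "twist": [0, 0, 0, 0, 0, 0, 0, 0, 0, 0], "jaw": 60}}

```text
time: 33.62
position: [0.6145, 0.1869, 0.2522]
tool_rot: [0.754, 0.656, -0.001, -0.001]
ft_force: [0.2, -0.7, 0.1]
grip_width: 0.0599
```

{"api": "step_arm", "payload": {"slide": [[0, 0, 0], [0, 0, 15], [0, 0, 15], [0, 0, 15], [0, 0, 15], [0, 0, 15], [0, 0, 15], [0, 0, 15], [0, 0, 15], [0, 0, 15], [0, 0, 10], [0, 0, 0], [0, 0, 0], [0, 0, 0], [0, 0, 0], [0, 0, 0], [0, 0, 0]], "twist": [-7, -7, -7, -7, -7, -7, -7, -7, -4, 0, 0, 0, 0, 0, 0, 0, 0]}}

```text
time: 35.03
position: [0.6161, 0.1844, 0.1088]
tool_rot: [0.326, 0.946, 0.0, 0.001]
ft_force: [0.2, 0.3, -0.0]
grip_width: 0.0599
```

Run:
```python
from h import *
go(.615,.1848,.0385,142)
snap('wrist','w8.png')
```

```text
pos [0.6161 0.1844 0.1088] a 142.0 tilt [ 1.6e-03  2.0e-04 -1.0e+00] -> twist -0.0 slide x 1.1 y -0.4 z 70.3 t 35.0 w 59.9 f [ 0.2  0.3 -0. ]
```

View pics/w8.png

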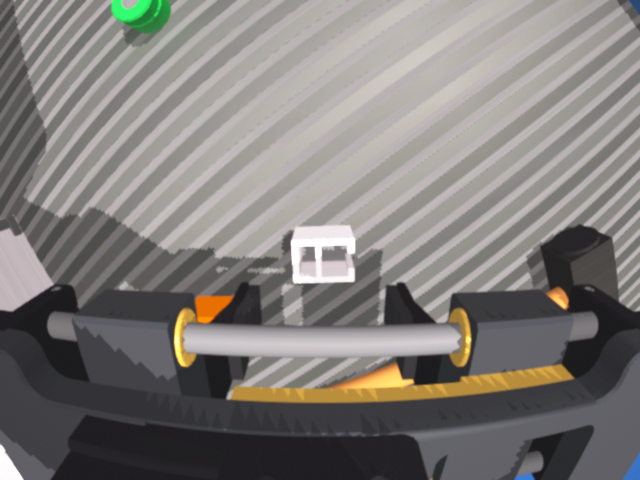

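{"api": "step_arm", "payload": {"slide": [[1, 0, 30], [0, 0, 25], [0, 0, 15], [0, 0, 0], [0, 0, 0], [0, 0, 0]], "twist": [0, 0, 0, 0, 0, 0]}}

```text
time: 35.58
position: [0.6158, 0.1851, 0.039]
tool_rot: [0.326, 0.946, 0.0, 0.001]
ft_force: [-0.0, 0.1, 0.6]
grip_width: 0.0597
```

{"api": "step_arm", "payload": {"slide": [[0, 0, 0], [0, 0, 0], [0, 0, 0], [0, 0, 0], [0, 0, 0], [0, 0, 0], [0, 0, 0]], "twist": [0, 0, 0, 0, 0, 0, 0], "jaw": 0, "force": 5}}

```text
time: 36.17
position: [0.6152, 0.1851, 0.0386]
tool_rot: [0.326, 0.946, 0.0, 0.0]
ft_force: [-0.9, 0.2, 4.3]
grip_width: 0.0381
```

{"api": "step_arm", "payload": {"slide": [[0, 0, 0], [0, 0, 0], [0, 0, 0], [0, 0, 0], [0, 0, 0], [0, 0, 0], [0, 0, 0], [0, 0, 0], [0, 0, 0], [0, 0, 0], [0, 0, 0], [0, 0, 0], [0, 0, 0], [0, 0, 0], [0, 0, 0], [0, 0, 0], [0, 0, 0], [0, 0, 0]], "twist": [0, 0, 0, 0, 7, 7, 7, 7, 7, 7, 7, 7, 7, 7, 7, 7, 6, 0], "jaw": 64}}

```text
time: 37.67
position: [0.6147, 0.185, 0.0376]
tool_rot: [0.899, 0.438, -0.0, -0.0]
ft_force: [-0.7, -0.1, 0.9]
grip_width: 0.0642
```

{"api": "step_arm", "payload": {"slide": [[0, 0, 0], [0, 0, 0], [0, 0, 0], [0, 0, 0], [0, 0, 0], [0, 0, 0], [0, 0, 0], [0, 0, 0], [0, 0, 0]], "twist": [0, 0, 0, 0, 0, 0, 0, 0, 0], "jaw": 0, "force": 15}}

```text
time: 38.42
position: [0.6147, 0.185, 0.0379]
tool_rot: [0.899, 0.438, -0.0, -0.0]
ft_force: [0.3, 0.6, 0.1]
grip_width: 0.028
```

Run:
```python
from h import *
go(.6232,-.0928,.25,82)
```

```text
pos [0.6147 0.185  0.0379] a 52.0 tilt [-2.e-04  0.e+00 -1.e+00] -> twist -30.0 slide x -273.9 y 47.1 z -212.1 t 38.4 w 28.0 f [0.3 0.6 0.1]
```

{"api": "step_arm", "payload": {"slide": [[0, 0, -40], [0, 0, -40], [0, 0, -40], [0, 0, -40], [0, 0, -20], [-38, 6.5, 0], [-38, 6.5, 0], [-38, 6.5, 0], [-38, 6.5, 0], [-38, 6.5, 0], [-38, 6.5, 0], [-38, 6.5, 0], [-8, 1.5, 0], [0, 0, 0], [0, 0, 25], [0, 0, 25], [0, 0, 20], [0, 0, 0], [0, 0, 0], [0, 0, 0]], "twist": [-6, -6, -6, -6, -6, 0, 0, 0, 0, 0, 0, 0, 0, 0, 0, 0, 0, 0, 0, 0]}}

```text
time: 40.08
position: [0.624, -0.0919, 0.1489]
tool_rot: [0.754, 0.657, 0.0, 0.001]
ft_force: [-0.6, -0.1, -0.4]
grip_width: 0.0283
```

{"api": "step_arm", "payload": {"slide": [[0, 0, 0], [0, 0, 0], [0, 0, 0], [0, 0, 0], [0, 0, 0], [0, 0, 0]], "twist": [0, 0, 0, 0, 0, 0]}}

```text
time: 40.58
position: [0.6233, -0.093, 0.1482]
tool_rot: [0.755, 0.656, 0.0, 0.0]
ft_force: [-0.3, 0.7, -0.6]
grip_width: 0.0282
```

Run:
```python
from h import *
go(.6232,-.0928,.098,82)
snap('wrist','w9.png',(160,60,480,400),2)
```

```text
pos [ 0.6233 -0.093   0.1482] a 82.0 tilt [ 4.e-04 -2.e-04 -1.e+00] -> twist -0.0 slide x 0.2 y -0.1 z 50.2 t 40.6 w 28.2 f [-0.3  0.7 -0.6]
```

View pics/w9.png

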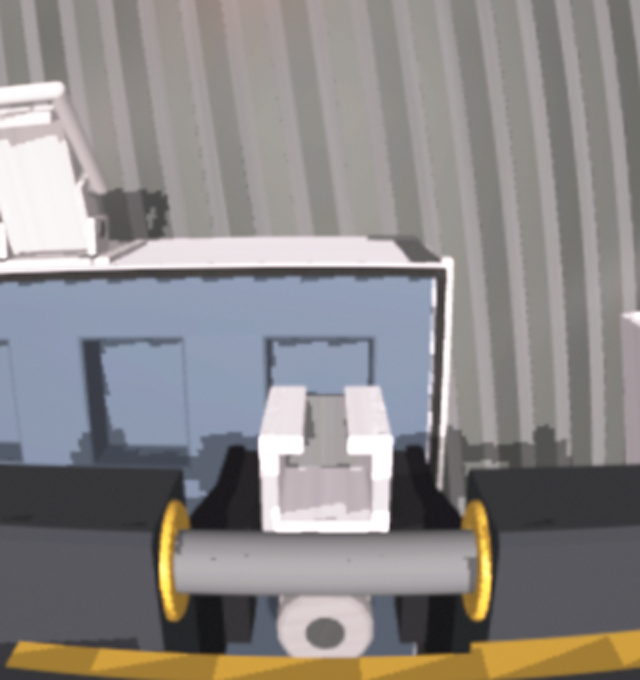

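{"api": "step_arm", "payload": {"slide": [[0, 0, 15], [0, 0, 10], [0, 0, 5], [0, 0, 4], [0, 0, 4], [0, 0, 4], [0, 0, 3], [0, 0, 2], [0, 0, 1.5], [0, 0, 1], [0, 0, 0], [0, 0, 0], [0, 0, 0]], "twist": [0, 0, 0, 0, 0, 0, 0, 0, 0, 0, 0, 0, 0]}}

```text
time: 41.72
position: [0.6233, -0.0927, 0.0984]
tool_rot: [0.755, 0.656, 0.0, -0.0]
ft_force: [1.1, 3.1, -1.2]
grip_width: 0.0278
```

Run:
```python
from h import *
go(.6232,-.0928,.098,82)
```

```text
pos [ 0.6233 -0.0927  0.0984] a 82.0 tilt [ 3.e-04  3.e-04 -1.e+00] -> twist -0.0 slide x -0.1 y -0.1 z 0.4 t 41.7 w 27.8 f [ 1.1  3.1 -1.2]
```

{"api": "step_arm", "payload": {"slide": [[0, 0, 0], [0, 0, 0], [0, 0, 0], [0, 0, 0], [0, 0, 0], [0, 0, -10], [0, 0, -35], [0, 0, -40], [0, 0, -40], [0, 0, -30], [0, 0, 0], [0, 0, 0], [0, 0, 0], [0, 0, 0], [0, 0, 0], [0, 0, 0]], "twist": [0, 0, 0, 0, 0, 0, 0, 0, 0, 0, 0, 0, 0, 0, 0, 0], "jaw": 44}}

```text
time: 43.05
position: [0.6225, -0.0927, 0.2518]
tool_rot: [0.755, 0.656, -0.001, -0.001]
ft_force: [-0.9, 0.6, 0.1]
grip_width: 0.044
```

Run:
```python
from h import *
go(.4487,.3482,.11,82)
snap('wrist','w10.png',(130,90,480,320),2.2)
snap('top','t10.png',(140,180,440,345),2.6)
c=load('top')
m=(c['color'].min(axis=2)>150).astype(np.uint8); m[:222]=0;m[345:]=0;m[:,:150]=0;m[:,250:]=0
n,l,s,ce=cv2.connectedComponentsWithStats(m)
for i in range(1,n):
    if s[i,4]>20:
        ys,xs=np.where(l==i); r=cv2.minAreaRect(np.c_[xs,ys].astype(np.float32)); print(s[i],r,(ptz(c,*r[0],.036)+[.0007,-.0005,0]).round(4))
```

```text
pos [ 0.6225 -0.0927  0.2518] a 82.0 tilt [-0.0031  0.001  -1.    ] -> twist -0.0 slide x 412.4 y -233.4 z 141.8 t 43.0 w 44.0 f [-0.9  0.6  0.1]
[159 302  14  19 114] ((167.46153259277344, 310.80767822265625), (11.094003677368164, 17.47305679321289), 33.6900634765625) [0.4506 0.3506 0.036 ]
```

View pics/w10.png

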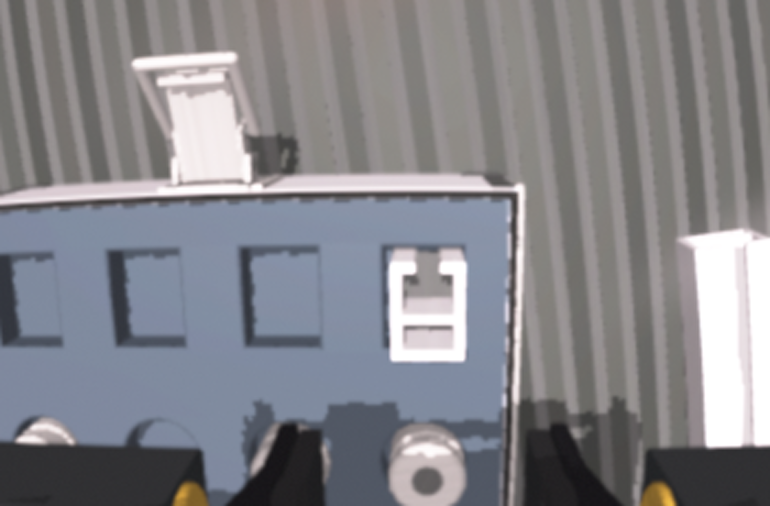

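View pics/t10.png

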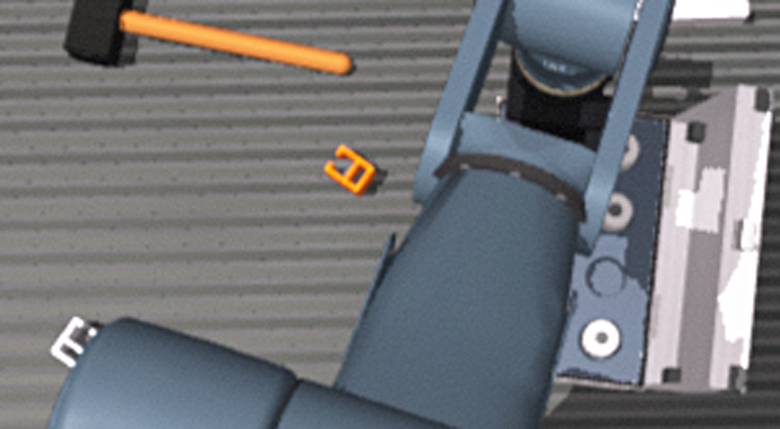

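{"api": "step_arm", "payload": {"slide": [[35, -20, 0], [35, -20, 0], [35, -20, 0], [35, -20, 0], [35, -20, 0], [35, -20, 0], [35, -20, 0], [35, -20, 0], [35, -20, 0], [35, -20, 0], [35, -20, 0], [27.5, -13.5, 0], [0, 0, 0]], "twist": [0, 0, 0, 0, 0, 0, 0, 0, 0, 0, 0, 0, 0], "jaw": 64}}

```text
time: 44.23
position: [0.4469, 0.3531, 0.2532]
tool_rot: [0.753, 0.658, 0.001, -0.001]
ft_force: [0.6, 0.2, -0.7]
grip_width: 0.0642
```

{"api": "step_arm", "payload": {"slide": [[0, 0, 0], [0, 0, 15], [0, 0, 15], [0, 0, 15], [0, 0, 15], [0, 0, 15], [0, 0, 15], [0, 0, 15], [0, 0, 15], [0, 0, 15], [0, 0, 7], [0, 0, 0], [0, 0, 0], [0, 0, 0], [0, 0, 0], [0, 0, 0], [0, 0, 0]], "twist": [7, 7, 7, 6, 0, 0, 0, 0, 0, 0, 0, 0, 0, 0, 0, 0, 0]}}

```text
time: 45.65
position: [0.4498, 0.3483, 0.1121]
tool_rot: [0.887, 0.462, 0.001, 0.0]
ft_force: [-0.1, 0.3, 0.3]
grip_width: 0.064
```

Run:
```python
from h import *
go(.4487,.3482,.0385,55)
snap('wrist','w11.png')
```

```text
pos [0.4498 0.3483 0.1121] a 55.0 tilt [ 1.3e-03  6.0e-04 -1.0e+00] -> twist 0.0 slide x -0.7 y -0.8 z 73.6 t 45.6 w 64.0 f [-0.1  0.3  0.3]
```

View pics/w11.png

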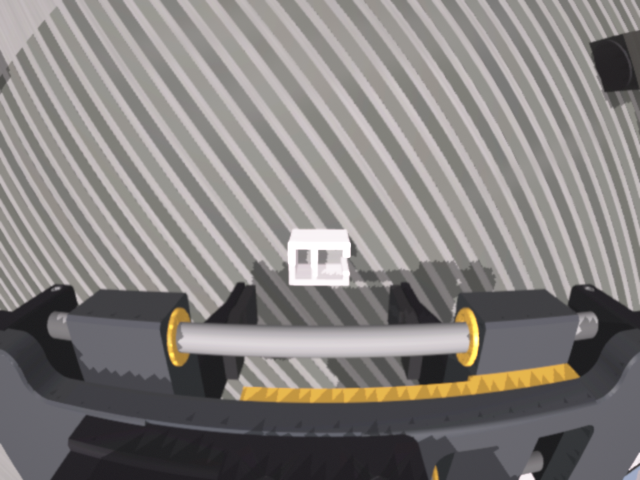

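Aligned. Next: squeeze the long way, turn, then grip across.

{"api": "step_arm", "payload": {"slide": [[-0.5, -0.5, 30], [0, 0, 25], [0, 0, 18.5], [0, 0, 0], [0, 0, 0], [0, 0, 0]], "twist": [0, 0, 0, 0, 0, 0]}}

```text
time: 46.2
position: [0.4494, 0.3484, 0.0388]
tool_rot: [0.887, 0.462, 0.001, -0.0]
ft_force: [0.8, -0.3, 1.0]
grip_width: 0.0643
```

{"api": "step_arm", "payload": {"slide": [[0, 0, 0], [0, 0, 0], [0, 0, 0], [0, 0, 0], [0, 0, 0], [0, 0, 0], [0, 0, 0]], "twist": [0, 0, 0, 0, 0, 0, 0], "jaw": 0, "force": 5}}

```text
time: 46.78
position: [0.4488, 0.3481, 0.0384]
tool_rot: [0.887, 0.462, 0.0, -0.0]
ft_force: [-0.8, 0.5, 4.4]
grip_width: 0.0381
```

{"api": "step_arm", "payload": {"slide": [[0, 0, 0], [0, 0, 0], [0, 0, 0], [0, 0, 0], [0, 0, 0], [0, 0, 0], [0, 0, 0], [0, 0, 0], [0, 0, 0], [0, 0, 0], [0, 0, 0], [0, 0, 0], [0, 0, 0], [0, 0, 0], [0, 0, 0], [0, 0, 0], [0, 0, 0], [0, 0, 0]], "twist": [0, 0, 0, 0, -7, -7, -7, -7, -7, -7, -7, -7, -7, -7, -7, -7, -6, 0], "jaw": 64}}

```text
time: 48.28
position: [0.4486, 0.3479, 0.0377]
tool_rot: [0.3, 0.954, -0.0, -0.0]
ft_force: [-0.4, -0.7, 0.2]
grip_width: 0.0641
```

{"api": "step_arm", "payload": {"slide": [[0, 0, 0], [0, 0, 0], [0, 0, 0], [0, 0, 0], [0, 0, 0], [0, 0, 0], [0, 0, 0], [0, 0, 0], [0, 0, 0]], "twist": [0, 0, 0, 0, 0, 0, 0, 0, 0], "jaw": 0, "force": 15}}

```text
time: 49.03
position: [0.4488, 0.348, 0.0379]
tool_rot: [0.301, 0.954, 0.0, 0.0]
ft_force: [-0.1, 1.0, 0.2]
grip_width: 0.0278
```

Run:
```python
from h import *
go(.4508,-.0686,.25,82)
```

```text
pos [0.4488 0.348  0.0379] a 145.0 tilt [ 2.e-04  1.e-04 -1.e+00] -> twist 63.0 slide x -412.3 y 60.0 z -212.1 t 49.0 w 27.8 f [-0.1  1.   0.2]
```

{"api": "step_arm", "payload": {"slide": [[0, 0, -40], [0, 0, -40], [0, 0, -40], [0, 0, -40], [0, 0, -20], [0, 0, 0], [0, 0, 0], [0, 0, 0], [0, 0, 0], [0, 0, 0]], "twist": [7, 7, 7, 7, 7, 7, 7, 7, 7, 0]}}

```text
time: 49.87
position: [0.4484, 0.3478, 0.2178]
tool_rot: [0.755, 0.655, -0.0, -0.0]
ft_force: [-0.6, -0.2, -0.5]
grip_width: 0.0281
```

{"api": "step_arm", "payload": {"slide": [[-35, 5, 0], [-35, 5, 0], [-35, 5, 0], [-35, 5, 0], [-35, 5, 0], [-35, 5, 0], [-35, 5, 0], [-35, 5, 0], [-35, 5, 0], [-35, 5, 0], [-35, 5, 0], [-27.3, 5, 0], [0, 0, 30], [0, 0, 30], [0, 0, 12], [0, 0, 0], [0, 0, 0], [0, 0, 0], [0, 0, 0], [0, 0, 0]], "twist": [0, 0, 0, 0, 0, 0, 0, 0, 0, 0, 0, 0, 0, 0, 0, 0, 0, 0, 0, 0]}}

```text
time: 51.53
position: [0.4515, -0.0687, 0.147]
tool_rot: [0.754, 0.656, 0.001, 0.001]
ft_force: [-0.1, -0.1, -0.8]
grip_width: 0.0278
```

{"api": "step_arm", "payload": {"slide": [[0, 0, 0], [0, 0, 0], [0, 0, 0], [0, 0, 0], [0, 0, 0], [0, 0, 0]], "twist": [0, 0, 0, 0, 0, 0]}}

```text
time: 52.03
position: [0.4507, -0.0687, 0.1459]
tool_rot: [0.755, 0.656, -0.0, 0.0]
ft_force: [-0.3, -0.9, -1.0]
grip_width: 0.028
```

Run:
```python
from h import *
go(.4508,-.0686,.098,82)
```

```text
pos [ 0.4507 -0.0687  0.1459] a 82.0 tilt [ 0. -0. -1.] -> twist -0.0 slide x 0.1 y 0.1 z 47.9 t 52.0 w 28.0 f [-0.3 -0.9 -1. ]
```

{"api": "step_arm", "payload": {"slide": [[0.5, 0, 15], [0, 0, 8], [0, 0, 5], [0, 0, 4], [0, 0, 4], [0, 0, 4], [0, 0, 3], [0, 0, 2], [0, 0, 1.5], [0, 0, 1], [0, 0, 0], [0, 0, 0], [0, 0, 0]], "twist": [0, 0, 0, 0, 0, 0, 0, 0, 0, 0, 0, 0, 0]}}

```text
time: 53.12
position: [0.4509, -0.0682, 0.0985]
tool_rot: [0.755, 0.656, 0.0, 0.0]
ft_force: [-0.2, 0.6, -0.5]
grip_width: 0.0279
```

{"api": "step_arm", "payload": {"slide": [[0, 0, 0], [0, 0, 0], [0, 0, 0], [0, 0, 0], [0, 0, 0], [0, 0, -10], [0, 0, -35], [0, 0, -40], [0, 0, -40], [0, 0, -30], [0, 0, 0], [0, 0, 0], [0, 0, 0], [0, 0, 0], [0, 0, 0], [0, 0, 0]], "twist": [0, 0, 0, 0, 0, 0, 0, 0, 0, 0, 0, 0, 0, 0, 0, 0], "jaw": 44}}

```text
time: 54.45
position: [0.4501, -0.0679, 0.2521]
tool_rot: [0.755, 0.656, -0.001, -0.001]
ft_force: [-0.0, -0.2, -0.1]
grip_width: 0.0439
```

Run:
```python
from h import *
go(.48,.15,.25,82)
snap('wrist','w12.png',(160,60,500,290),2.3)
```

```text
pos [ 0.4501 -0.0679  0.2521] a 82.0 tilt [-0.003   0.0012 -1.    ] -> twist -0.0 slide x 220.0 y -0.7 z 2.1 t 54.5 w 43.9 f [-0.  -0.2 -0.1]
```

View pics/w12.png

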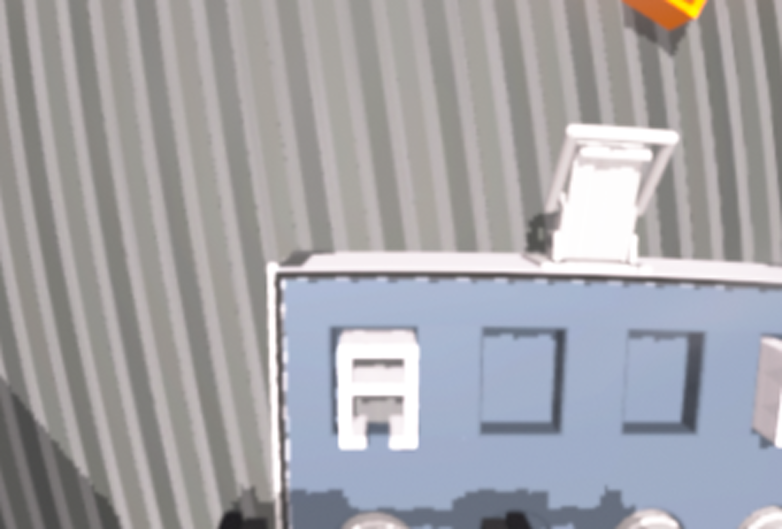

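```bash
cat >> h.py <<'E'
C0=np.array([.5317,-.1155]); CX=np.array([-.139,-.990]); CY=np.array([.990,-.139])
def gc(x,y,z,a=82):
    "case-frame target in mm (x,y from case centre)"
    p=C0+CX*x/1000+CY*y/1000; go(p[0],p[1],z/1000,a)
def cpos():
    o=robot.get_obs(); d=o['position'][:2]-C0; print('case x %.1f y %.1f z %.1f'%(d@CX*1000,d@CY*1000,o['position'][2]*1000),o['ft_force'].round(1),'t %.1f'%o['time'])
E
python3 -c "
from h import *
gc(195,0,360);cpos()"
```

```text
pos [ 0.4502 -0.068   0.2522] a 82.0 tilt [-0.0026  0.0011 -1.    ] -> twist -0.0 slide x -230.7 y 87.3 z -107.8 t 54.5 w 43.7 f [ 0.  -0.4 -1.3]
case x -35.7 y -87.2 z 252.2 [ 0.  -0.4 -1.3] t 54.5
```

{"api": "step_arm", "payload": {"slide": [[0, 0, -36], [0, 0, -36], [0, 0, -36], [-33, 12.5, 0], [-33, 12.5, 0], [-33, 12.5, 0], [-33, 12.5, 0], [-33, 12.5, 0], [-33, 12.5, 0], [-33, 12.5, 0], [0, 0, 0], [0, 0, 0], [0, 0, 0], [0, 0, 0], [0, 0, 0], [0, 0, 0], [0, 0, 0], [0, 0, 0]], "twist": [0, 0, 0, 0, 0, 0, 0, 0, 0, 0, 0, 0, 0, 0, 0, 0, 0, 0], "jaw": 0}}

```text
time: 56.0
position: [0.5054, -0.3085, 0.3618]
tool_rot: [0.754, 0.656, 0.0, 0.0]
ft_force: [-0.3, 0.2, 0.1]
grip_width: 0.0006
```

Run:
```python
from h import *
cpos()
snap('top','t13.png'); snap('side','s13.png',(250,60,490,300),2.5)
crop('top','t13.png',(290,180,470,345),4)
```

```text
case x 194.7 y 0.7 z 361.8 [-0.3  0.2  0.1] t 56.0
```

View pics/t13.png

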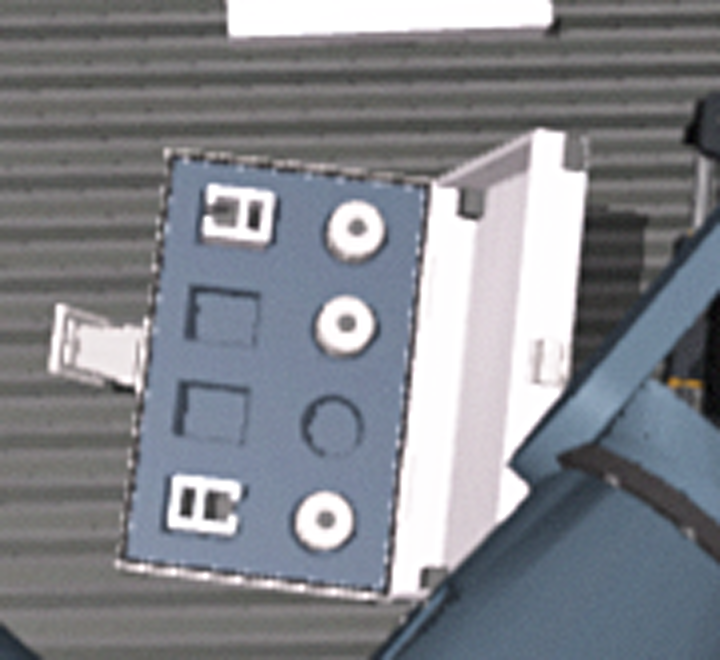

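View pics/s13.png

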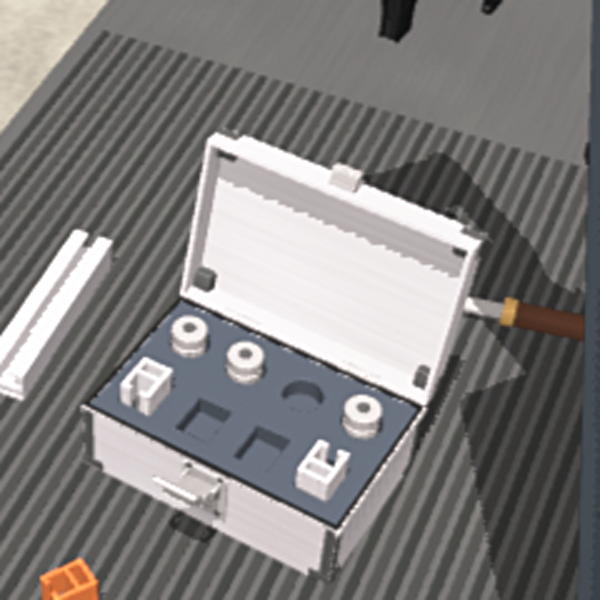

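Run:
```python
from h import *
c=load('top'); s=load('side')
for u,v in [(357,214),(330,214),(345,240),(372,260)]: print(pt(c,u,v).round(3))
f=lambda u,v:(290+u/4,180+v/4)
for n,p in {'r3':(338,240),'r2':(330,330),'r0':(306,528),'sA':(245,240),'sA2':(270,215),'sB':(175,510),'sB2':(200,525),'ins':(290,330)}.items():
    u,v=f(*p); u,v=int(round(u)),int(round(v)); w=c['depth'][v-2:v+3,u-2:u+3]; z=[pt(c,uu,vv)[2] for uu in range(u-2,u+3) for vv in range(v-2,v+3)]
    print(n,np.round([np.median(z),np.max(z)],4))
gc(195,0,210)
```

```text
[ 0.69  -0.119  0.002]
[ 0.691 -0.05   0.002]
[ 0.611 -0.084  0.065]
[ 0.557 -0.146  0.09 ]
r3 [0.0907 0.0973]
r2 [0.093  0.1012]
r0 [0.0899 0.0972]
sA [0.0758 0.0978]
sA2 [0.0769 0.0945]
sB [0.0903 0.0957]
sB2 [0.0749 0.0981]
ins [0.0762 0.0841]
pos [ 0.5053 -0.3088  0.3616] a 82.0 tilt [ 3.e-04 -2.e-04 -1.e+00] -> twist 0.0 slide x 0.1 y -0.8 z 151.6 t 56.1 w 0.5 f [0.9 0.4 1.1]
```

All parts are seated, with their tops near 93 mm. Now the lid, pushed from behind.

{"api": "step_arm", "payload": {"slide": [[0, -0.8, 35], [0, 0, 35], [0, 0, 35], [0, 0, 30], [0, 0, 16.6], [0, 0, 0], [0, 0, 0], [0, 0, 0]], "twist": [0, 0, 0, 0, 0, 0, 0, 0]}}

```text
time: 56.77
position: [0.5054, -0.3098, 0.2112]
tool_rot: [0.755, 0.656, 0.0, 0.001]
ft_force: [0.4, -0.4, -0.1]
grip_width: 0.0005
```

{"api": "step_arm", "payload": {"slide": [[10, 0, 0], [10, 0, 0], [10, 0, 0], [10, 0, 0], [10, 0, 0], [10, 0, 0], [0, 0, 0], [0, 0, 0]], "twist": [0, 0, 0, 0, 0, 0, 0, 0]}}

```text
time: 57.43
position: [0.5129, -0.2482, 0.2099]
tool_rot: [0.754, 0.656, 0.0, -0.001]
ft_force: [0.1, 0.3, 1.0]
grip_width: 0.0008
```

Run:
```python
from h import *
cpos(); snap('side','s14.png',(230,40,500,300),2.3)
```

```text
case x 133.9 y -0.2 z 209.9 [0.1 0.3 1. ] t 57.4
```

View pics/s14.png

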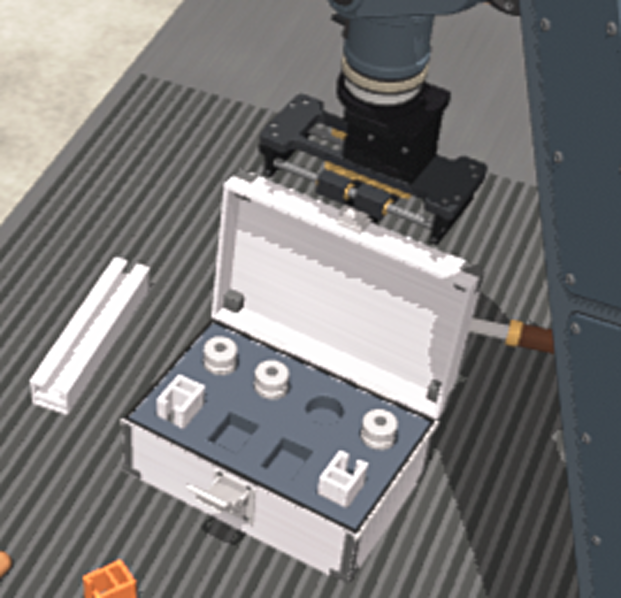

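{"api": "step_arm", "payload": {"slide": [[7, 0, -10], [7.5, 0, -10], [9.6, 0, -2.5], [9.6, 0, -2.5], [9.6, 0, -2.5], [9.7, 0, -2.5], [10.5, 0, 2.2], [10.5, 0, 2.2], [10.5, 0, 2.3], [10.5, 0, 2.3], [9.3, 0, 5.2], [9.3, 0, 5.2], [9.3, 0, 5.3], [9.4, 0, 5.3], [0, 0, 0], [0, 0, 0]], "twist": [0, 0, 0, 0, 0, 0, 0, 0, 0, 0, 0, 0, 0, 0, 0, 0]}}

```text
time: 58.82
position: [0.5303, -0.1173, 0.2086]
tool_rot: [0.754, 0.656, -0.001, -0.002]
ft_force: [0.1, -0.4, 0.7]
grip_width: 0.0004
```

Run:
```python
from h import *
cpos(); snap('side','s15.png',(230,40,500,300),2.3)
```

```text
case x 2.0 y -1.1 z 208.6 [ 0.1 -0.4  0.7] t 58.8
```

View pics/s15.png

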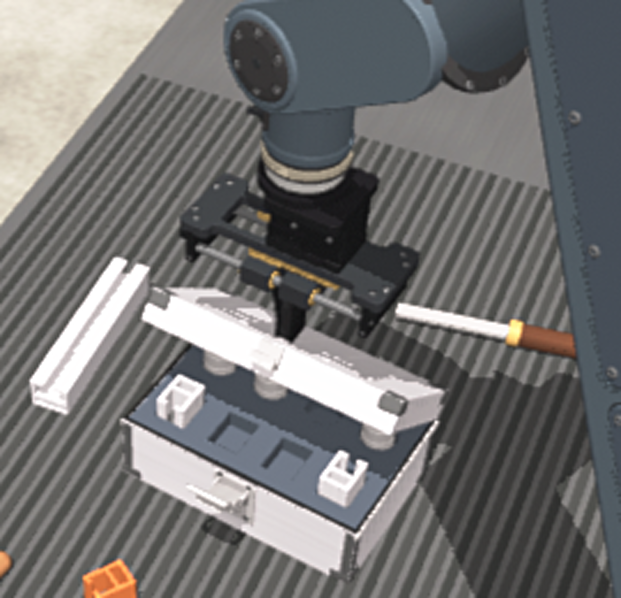

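{"api": "step_arm", "payload": {"slide": [[7.4, 0, 7.4], [7.4, 0, 7.4], [7.4, 0, 7.4], [7.4, 0, 7.4], [4.6, 0, 8.3], [4.6, 0, 8.3], [4.6, 0, 8.3], [2.2, 0, 6.8], [2.2, 0, 6.8], [2.2, 0, 6.8], [2.2, 0, 6.8], [0, 0, 0], [0, 0, 0], [0, 0, 0]], "twist": [0, 0, 0, 0, 0, 0, 0, 0, 0, 0, 0, 0, 0, 0]}}

```text
time: 60.03
position: [0.5384, -0.0669, 0.1277]
tool_rot: [0.755, 0.656, -0.0, -0.0]
ft_force: [-0.5, -0.5, -0.0]
grip_width: 0.0004
```

Run:
```python
from h import *
cpos(); snap('side','s16.png',(230,90,500,300),2.7)
```

```text
case x -49.0 y -0.1 z 127.7 [-0.5 -0.5 -0. ] t 60.0
```

View pics/s16.png

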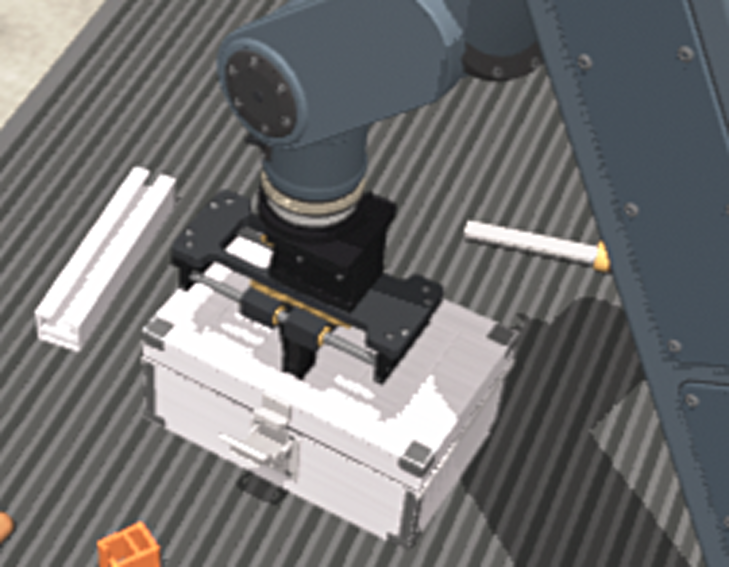

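{"api": "step_arm", "payload": {"slide": [[0, 0, 1.5], [0, 0, 1.5], [0, 0, 1.5], [0, 0, 0], [0, 0, 0]], "twist": [0, 0, 0, 0, 0]}}

```text
time: 60.5
position: [0.5387, -0.067, 0.1272]
tool_rot: [0.755, 0.656, 0.0, 0.001]
ft_force: [-6.1, 1.7, 24.8]
grip_width: 0.0001
```

{"api": "step_arm", "payload": {"slide": [[0, 0, 1.5], [0, 0, 1.5], [0, 0, 0], [0, 0, 0]], "twist": [0, 0, 0, 0]}}

```text
time: 60.83
position: [0.5387, -0.067, 0.1269]
tool_rot: [0.755, 0.656, 0.0, 0.001]
ft_force: [-11.0, 2.1, 43.0]
grip_width: 0.0004
```

{"api": "step_arm", "payload": {"slide": [[0, 0, -20], [0, 0, -30], [0, 0, -30], [0, 0, -30], [0, 0, 0], [0, 0, 0], [0, 0, 0], [0, 0, 0], [0, 0, 0], [0, 0, 0]], "twist": [0, 0, 0, 0, 0, 0, 0, 0, 0, 0]}}

```text
time: 61.67
position: [0.5378, -0.0667, 0.2292]
tool_rot: [0.755, 0.656, -0.001, -0.001]
ft_force: [-0.0, -0.6, -0.4]
grip_width: 0.0006
```

Run:
```python
from h import *
cpos(); snap('wrist','w17.png'); snap('side','s17.png',(290,190,390,290),6)
```

```text
case x -49.2 y -0.7 z 229.2 [-0.  -0.6 -0.4] t 61.7
```

View pics/w17.png

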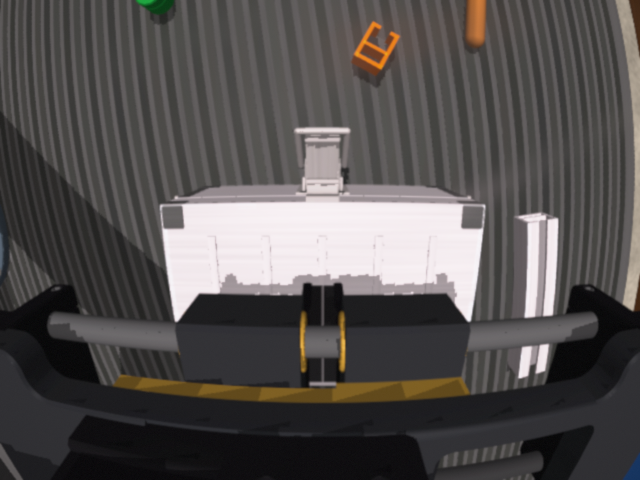

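View pics/s17.png

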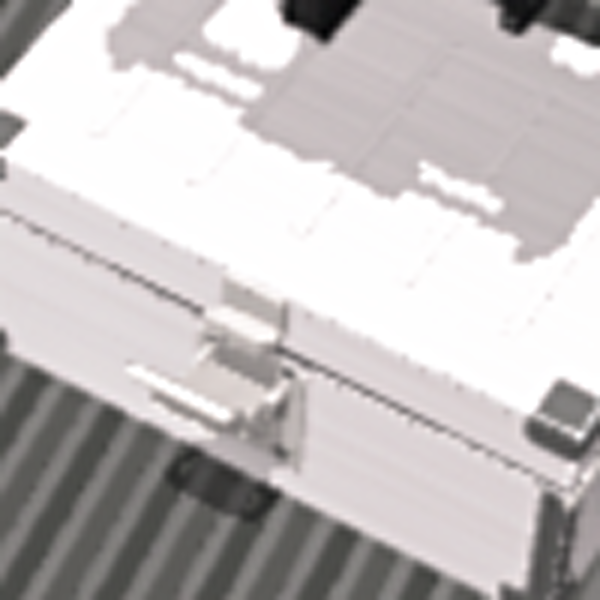

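Run:
```python
from h import *
crop('wrist','w17c.png',(280,115,370,205),7)
w=load('wrist');s=load('side')
def tri(o1,d1,o2,d2):
    A=np.c_[d1,-d2]; t=np.linalg.lstsq(A,o2-o1,rcond=None)[0]; p,q=o1+t[0]*d1,o2+t[1]*d2; return (p+q)/2,np.linalg.norm(p-q)
def sray(u,v):
    K=s['camera_matrix']; d=R.from_quat(s['orientation']).apply([(u-K[0,2])/K[0,0],(v-K[1,2])/K[1,1],1]); return d/np.linalg.norm(d)
p,e=tri(w['origin'],fray(w,323,130.5),s['origin'],sray(319.9,255.1))
d=p[:2]-C0; print('bar case',(d@CX*1000).round(1),(d@CY*1000).round(1),(p[2]*1000).round(1),'err',e)
```

```text
bar case -132.4 -0.6 102.3 err 0.00041997462779397017
```

View pics/w17c.png

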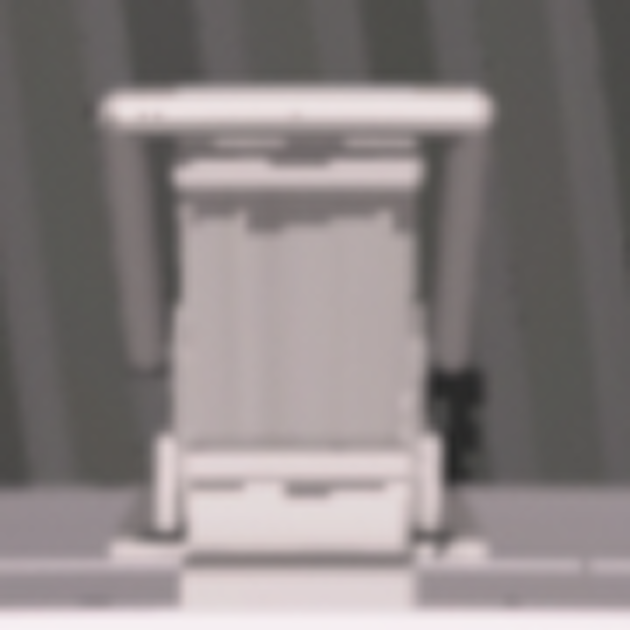

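Run:
```python
from h import *
gc(-175,-0.5,111)
```

```text
pos [ 0.5382 -0.0668  0.2296] a 82.0 tilt [-1.8e-03  6.0e-04 -1.0e+00] -> twist -0.0 slide x 125.8 y -0.1 z 118.6 t 61.8 w 0.2 f [ 0.7  0.6 -0.6]
```

{"api": "step_arm", "payload": {"slide": [[31, 0, 0], [31, 0, 0], [31, 0, 0], [33, 0, 0], [0, 0, 35], [0, 0, 35], [0, 0, 30], [0, 0, 18], [0, 0, 0], [0, 0, 0], [0, 0, 0], [0, 0, 0], [0, 0, 0], [0, 0, 0], [0, 0, 0]], "twist": [0, 0, 0, 0, 0, 0, 0, 0, 0, 0, 0, 0, 0, 0, 0]}}

```text
time: 63.02
position: [0.5566, 0.0578, 0.1136]
tool_rot: [0.755, 0.656, 0.001, 0.001]
ft_force: [0.2, -0.5, -0.7]
grip_width: 0.0005
```

Run:
```python
from h import *
cpos(); snap('side','s18.png',(250,150,410,300),5)
```

```text
case x -175.0 y 0.6 z 113.6 [ 0.2 -0.5 -0.7] t 63.0
```

View pics/s18.png

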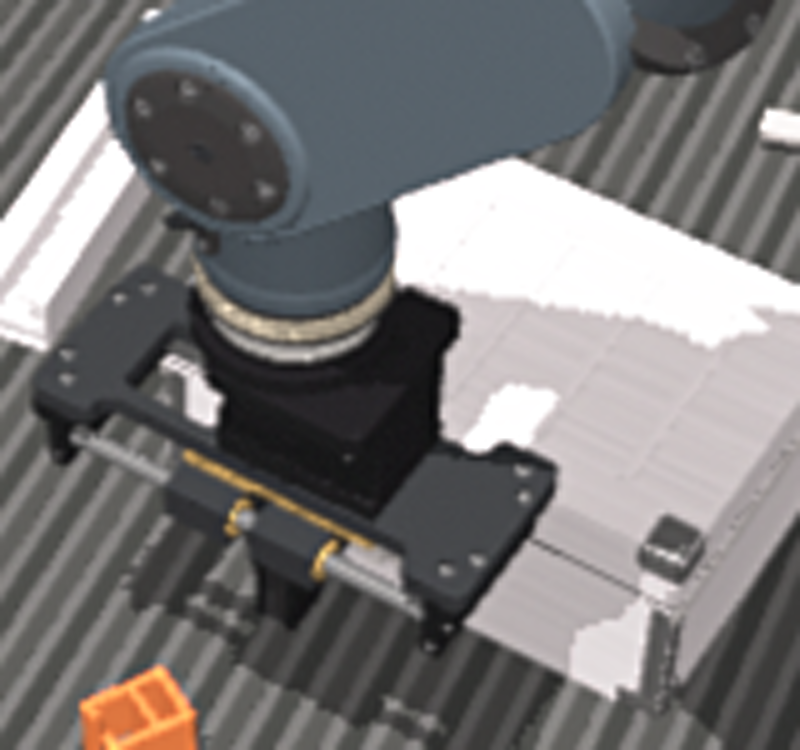

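{"api": "step_arm", "payload": {"slide": [[-10, -0.5, 1], [-10, 0, 0], [-10, 0, 0], [-8, 0, -2], [-7, 0, -5], [-6, 0, -5], [-5, 0, -1], [-5, 0, 0], [-5, 0, 0], [-5, 0, 0], [0, 0, 0], [0, 0, 0], [0, 0, 0], [0, 0, 0], [0, 0, 0]], "twist": [0, 0, 0, 0, 0, 0, 0, 0, 0, 0, 0, 0, 0, 0, 0]}}

```text
time: 64.32
position: [0.5457, -0.012, 0.1245]
tool_rot: [0.755, 0.656, -0.0, -0.0]
ft_force: [0.1, -0.1, -0.5]
grip_width: 0.0004
```

Run:
```python
from h import *
cpos(); snap('wrist','w19.png',(220,100,420,350),3)
```

```text
case x -104.4 y -0.6 z 124.5 [ 0.1 -0.1 -0.5] t 64.3
```

View pics/w19.png

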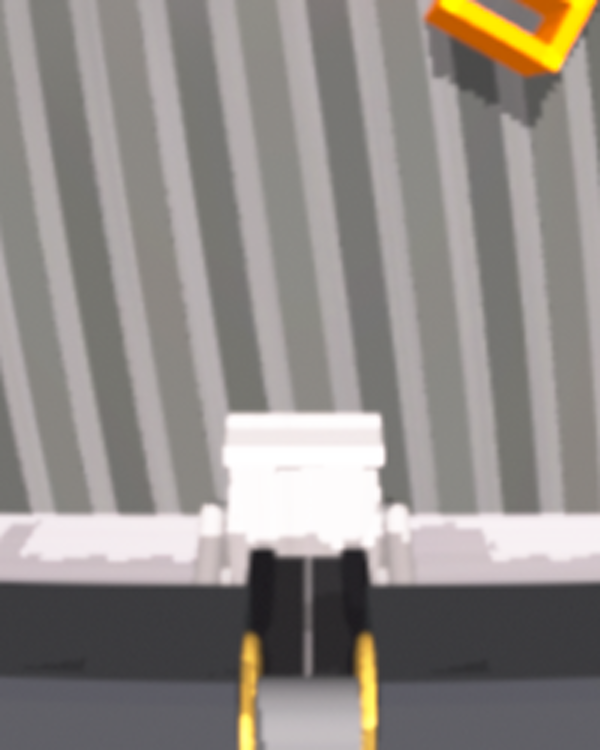

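{"api": "step_arm", "payload": {"slide": [[10, 0, 0], [10, 0, -10], [0, 0, -35], [-10, 0, -35], [-35, 0, -25], [-30, 0, 0], [0, 0, 0], [0, 0, 0], [0, 0, 0], [0, 0, 0]], "twist": [0, 0, 0, 0, 0, 0, 0, 0, 0, 0]}}

```text
time: 65.2
position: [0.5378, -0.0642, 0.2284]
tool_rot: [0.754, 0.657, -0.0, -0.001]
ft_force: [-0.6, 0.8, -0.5]
grip_width: 0.0004
```

Run:
```python
from h import *
cpos(); snap('wrist','w20.png',(260,100,390,220),5); snap('side','s20.png',(290,190,390,290),6)
```

```text
case x -51.6 y -1.1 z 228.4 [-0.6  0.8 -0.5] t 65.2
```

View pics/w20.png

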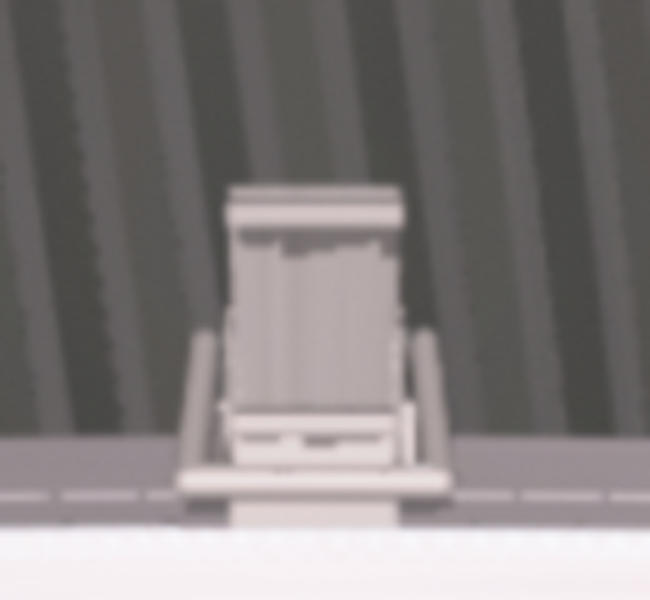

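View pics/s20.png

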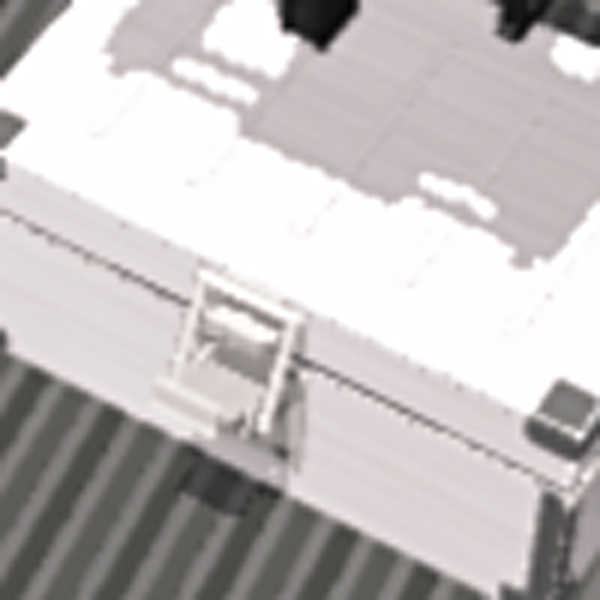

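{"api": "step_arm", "payload": {"slide": [[37, -0.6, 0], [37, 0, 0], [0, 0, 40], [0, 0, 40], [0, 0, 38], [0, 0, 0], [0, 0, 0], [0, 0, 0], [0, 0, 0], [0, 0, 0], [0, 0, 0]], "twist": [0, 0, 0, 0, 0, 0, 0, 0, 0, 0, 0]}}

```text
time: 66.22
position: [0.5492, 0.0073, 0.1131]
tool_rot: [0.755, 0.656, 0.001, 0.002]
ft_force: [0.6, -0.5, -0.1]
grip_width: 0.0003
```

{"api": "step_arm", "payload": {"slide": [[0, 0, 4], [0, 0, 4], [0, 0, 4], [0, 0, 4], [0, 0, 4], [0, 0, 0], [0, 0, 0], [0, 0, 0]], "twist": [0, 0, 0, 0, 0, 0, 0, 0]}}

```text
time: 66.88
position: [0.5478, 0.0076, 0.0906]
tool_rot: [0.755, 0.656, -0.0, -0.0]
ft_force: [-1.1, -0.3, 0.1]
grip_width: 0.0005
```

Run:
```python
from h import *
cpos(); snap('wrist','w21.png',(220,100,420,350),3)
```

```text
case x -124.1 y -1.2 z 90.6 [-1.1 -0.3  0.1] t 66.9
```

View pics/w21.png

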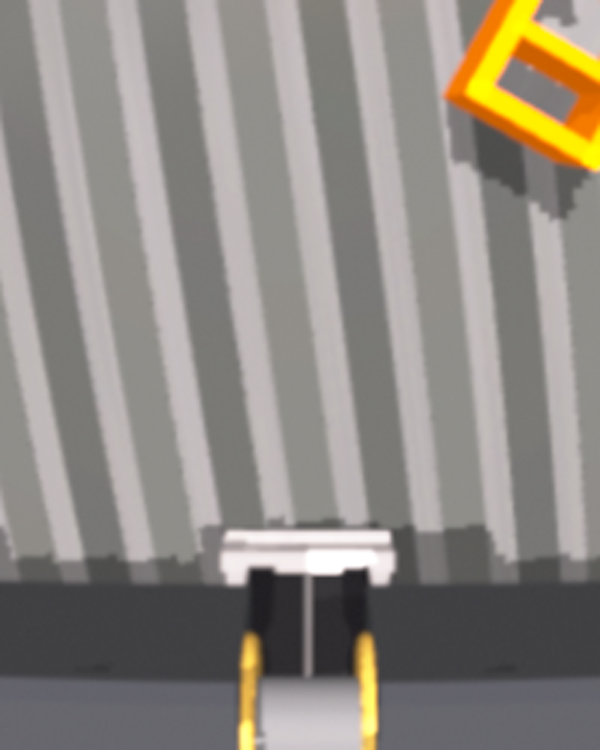

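{"api": "step_arm", "payload": {"slide": [[5.5, 0.8, 0], [0, 0, 4], [0, 0, 4], [0, 0, 4], [0, 0, 4], [-1, 0, 3], [-1.5, 0, 3], [-1.2, 0, 2], [0, 0, 0], [0, 0, 0], [0, 0, 0], [0, 0, 0]], "twist": [0, 0, 0, 0, 0, 0, 0, 0, 0, 0, 0, 0]}}

```text
time: 67.93
position: [0.5489, 0.0101, 0.0669]
tool_rot: [0.755, 0.656, 0.001, -0.0]
ft_force: [1.3, 5.2, 1.9]
grip_width: 0.0002
```

Run:
```python
from h import *
cpos(); snap('side','s22.png',(250,150,410,300),5);snap('wrist','w22.png',(220,100,420,350),3)
```

```text
case x -126.8 y -0.4 z 66.9 [1.3 5.2 1.9] t 67.9
```

View pics/w22.png

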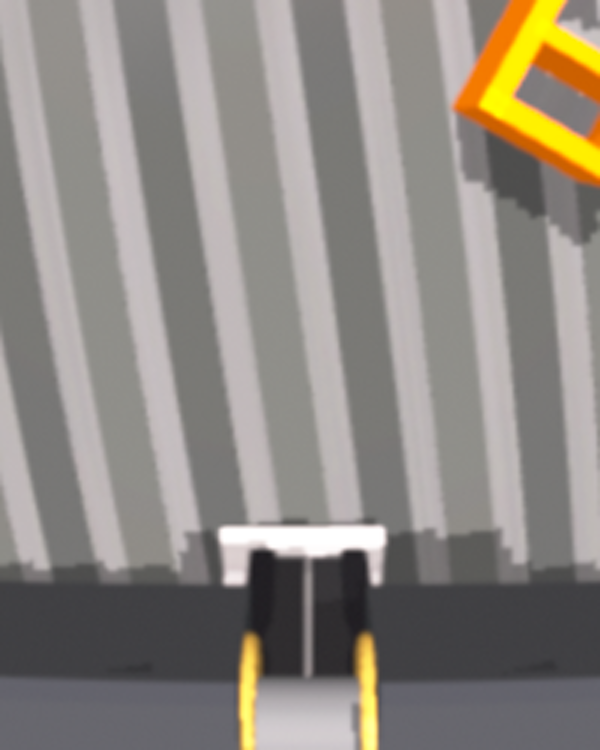

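View pics/s22.png

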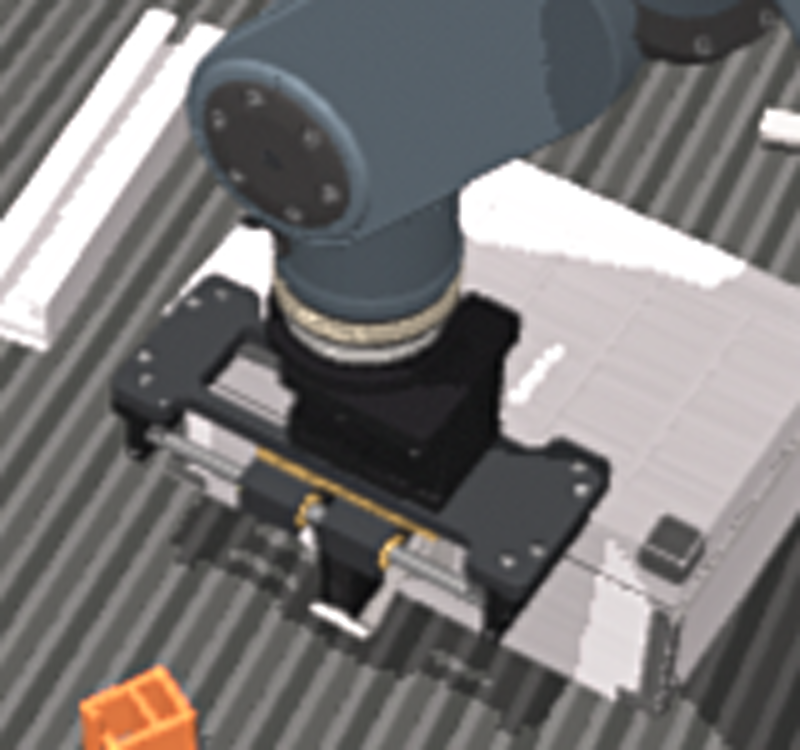

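{"api": "step_arm", "payload": {"slide": [[-2, 0, 0.8], [-2, 0, 0.8], [-2, 0, 0], [-2, 0, 0], [-2, 0, 0], [-2, 0, 0], [0, 0, 0], [0, 0, 0], [0, 0, 0]], "twist": [0, 0, 0, 0, 0, 0, 0, 0, 0]}}

```text
time: 68.78
position: [0.5475, 0.0024, 0.0654]
tool_rot: [0.756, 0.654, 0.003, -0.003]
ft_force: [3.9, 20.4, 3.1]
grip_width: 0.0002
```

Run:
```python
from h import *
cpos();snap('wrist','w23.png',(220,100,420,350),3)
```

```text
case x -118.9 y -0.8 z 65.4 [ 3.9 20.4  3.1] t 68.8
```

View pics/w23.png

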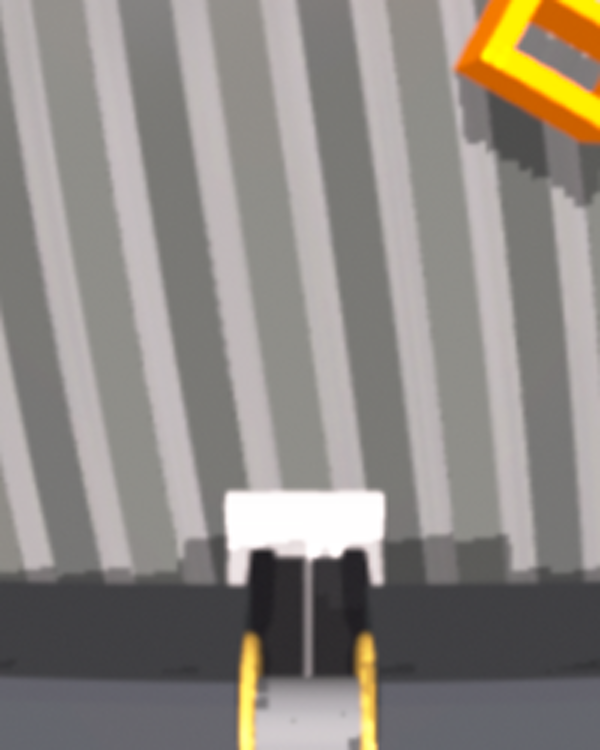

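{"api": "step_arm", "payload": {"slide": [[-2, 0.3, 0], [-2, 0, 0.5], [-2, 0, 0.5], [0, 0, 0], [0, 0, 0], [0, 0, 0]], "twist": [0, 0, 0, 0, 0, 0]}}

```text
time: 69.33
position: [0.5463, -0.0085, 0.0639]
tool_rot: [0.755, 0.656, -0.0, -0.0]
ft_force: [0.9, 3.1, -1.6]
grip_width: 0.0004
```

Run:
```python
from h import *
cpos()
```

```text
case x -108.0 y -0.4 z 63.9 [ 0.9  3.1 -1.6] t 69.3
```

{"api": "step_arm", "payload": {"slide": [[-1.5, 0, -0.5], [-1.5, 0, 0], [-1, 0, 0], [-1, 0, 0], [0, 0, 0], [0, 0, 0]], "twist": [0, 0, 0, 0, 0, 0]}}

```text
time: 69.83
position: [0.5463, -0.0086, 0.064]
tool_rot: [0.756, 0.655, 0.003, -0.003]
ft_force: [5.7, 24.0, -5.6]
grip_width: 0.0007
```

Run:
```python
from h import *
cpos()
```

```text
case x -107.9 y -0.4 z 64.0 [ 5.7 24.  -5.6] t 69.8
```

{"api": "step_arm", "payload": {"slide": [[15, 0, 0], [25, 0, 0], [25, 0, 0], [25, 0, 0], [0, 0, -40], [0, 0, -40], [0, 0, -40], [-40, 0, -20], [-40, 0, 0], [-40, 0, 0], [-20, 0, 0], [0, 0, 0], [0, 0, 0], [0, 0, 0], [0, 0, 0], [0, 0, 0]], "twist": [0, 0, 0, 0, 0, 0, 0, 0, 0, 0, 0, 0, 0, 0, 0, 0]}}

```text
time: 71.17
position: [0.5394, -0.0592, 0.2032]
tool_rot: [0.754, 0.657, -0.0, -0.0]
ft_force: [0.0, -0.3, -0.6]
grip_width: -0.0002
```

Run:
```python
from h import *
cpos(); snap('wrist','w24.png',(260,100,390,220),5); snap('side','s24.png',(290,190,390,290),6)
```

```text
case x -56.8 y -0.2 z 203.2 [ 0.  -0.3 -0.6] t 71.2
```

View pics/w24.png

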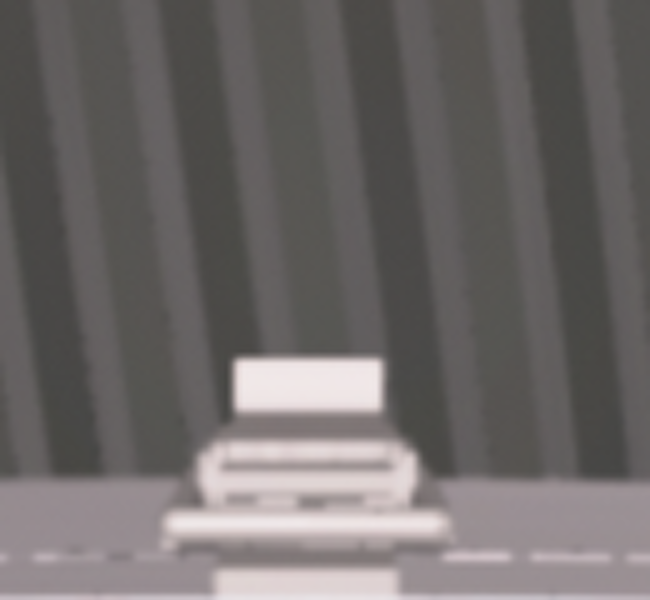

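View pics/s24.png

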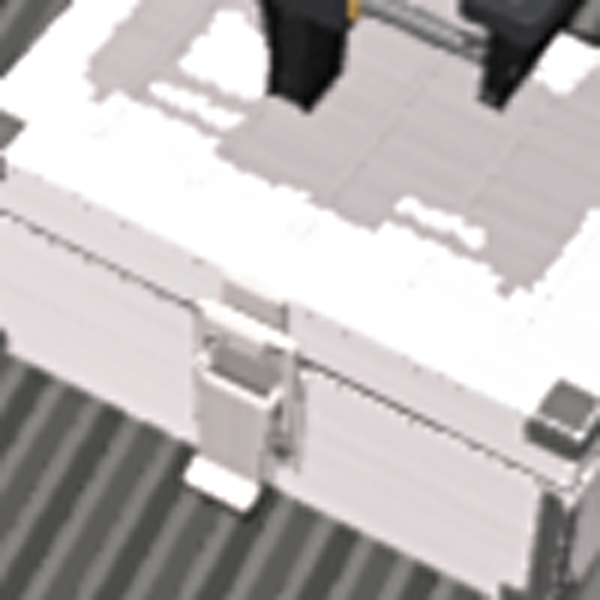

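Run:
```python
from h import *
s=load('side'); w=load('wrist')
def W(x,y,z): return np.r_[C0+CX*x/1000+CY*y/1000,z/1000]
def wproj(P):
    K=w['camera_matrix']; p=R.from_quat(w['orientation']).inv().apply(P-w['origin']); th=np.arctan2(np.hypot(p[0],p[1]),p[2]); ph=np.arctan2(p[1],p[0])
    return K[0,2]+K[0,0]*th*np.cos(ph),K[1,2]+K[1,1]*th*np.sin(ph)
for phi in [0,.15,.35,.5]:
    print('phi',phi)
    for r in [10,40,46]:
        q=[]
        for y in [-13,13]:
            P=W(-80-(10+r*np.sin(phi)+5*np.cos(phi)),y,60-r*np.cos(phi)+5*np.sin(phi))
            u,v=proj(s,P); a,b=wproj(P); q+=[((u-290+.4)*6).round(),((v-190+.4)*6).round(),((a-260+.4)*5).round(),((b-100+.4)*5).round()]
        print(r,q)
for o,z in [(9,96),(12,96),(18,97),(14,102),(9,102)]:
    q=[]
    for y in [-18,18]:
        P=W(-80-o,y,z); u,v=proj(s,P); a,b=wproj(P); q+=[((u-290+.4)*6).round(),((v-190+.4)*6).round(),((a-260+.4)*5).round(),((b-100+.4)*5).round()]
    print('bar',o,z,q)
for n,P in {'rimL':W(-80,125,110),'rimR':W(-80,-125,110)}.items(): print(n,proj(s,P),wproj(P))
```

```text
phi 0
10 [np.float64(265.0), np.float64(430.0), np.float64(236.0), np.float64(438.0), np.float64(202.0), np.float64(398.0), np.float64(397.0), np.float64(438.0)]
40 [np.float64(261.0), np.float64(481.0), np.float64(243.0), np.float64(417.0), np.float64(200.0), np.float64(450.0), np.float64(390.0), np.float64(417.0)]
46 [np.float64(261.0), np.float64(491.0), np.float64(244.0), np.float64(413.0), np.float64(199.0), np.float64(460.0), np.float64(389.0), np.float64(413.0)]
phi 0.15
10 [np.float64(263.0), np.float64(431.0), np.float64(236.0), np.float64(430.0), np.float64(200.0), np.float64(400.0), np.float64(398.0), np.float64(430.0)]
40 [np.float64(253.0), np.float64(490.0), np.float64(243.0), np.float64(384.0), np.float64(191.0), np.float64(459.0), np.float64(391.0), np.float64(385.0)]
46 [np.float64(251.0), np.float64(502.0), np.float64(244.0), np.float64(376.0), np.float64(190.0), np.float64(470.0), np.float64(389.0), np.float64(377.0)]
phi 0.35
10 [np.float64(261.0), np.float64(432.0), np.float64(235.0), np.float64(420.0), np.float64(198.0), np.float64(400.0), np.float64(398.0), np.
[... 1185 characters left out ...]
t64(185.0), np.float64(459.0), np.float64(189.0), np.float64(314.0), np.float64(449.0), np.float64(460.0)]
bar 14 102 [np.float64(285.0), np.float64(341.0), np.float64(183.0), np.float64(494.0), np.float64(196.0), np.float64(297.0), np.float64(451.0), np.float64(494.0)]
bar 9 102 [np.float64(292.0), np.float64(332.0), np.float64(183.0), np.float64(530.0), np.float64(203.0), np.float64(288.0), np.float64(451.0), np.float64(531.0)]
rimL (np.float64(283.05168661526426), np.float64(211.48007912606369)) (np.float64(499.12004063475945), np.float64(223.50145913095497))
rimR (np.float64(386.8121348112574), np.float64(262.0198255481897)) (np.float64(146.59924604544446), np.float64(222.6979247525694))
```

Run:
```python
from h import *
s=load('side'); w=load('wrist')
def case(p): d=p[:2]-C0; return (-(d@CX)*1000-80).round(1),(d@CY*1000).round(1),(p[2]*1000).round(1)
print('side lever face (out,y,z)')
for u,v in [(225,390),(230,400),(230,410),(232,420),(232,430),(232,440),(230,450),(232,460),(225,480)]:
    uu,vv=int(round(290+u/6-.4)),int(round(190+v/6-.4)); d=np.median(s['depth'][vv-1:vv+2,uu-1:uu+2]); print((u,v),case(pt(s,uu,vv,d)))
def wpt(u,v):
    K=w['camera_matrix']; d=w['depth'][v,u]; r=fray(w,u,v); ax=R.from_quat(w['orientation']).apply([0,0,1]); return w['origin']+r*d/(r@ax)
print('wrist')
for u,v in [(310,365),(310,385),(310,400),(310,420),(310,432),(310,455),(310,523),(200,580),(310,580)]:
    print((u,v),case(wpt(int(round(260+u/5-.4)),int(round(100+v/5-.4)))))
crop('side','s24c.png',(315,230,350,280),14)
```

```text
side lever face (out,y,z)
(225, 390) (np.float64(16.5), np.float64(3.2), np.float64(61.8))
(230, 400) (np.float64(16.9), np.float64(0.5), np.float64(60.8))
(230, 410) (np.float64(17.8), np.float64(-0.3), np.float64(55.4))
(232, 420) (np.float64(16.7), np.float64(0.1), np.float64(47.0))
(232, 430) (np.float64(17.9), np.float64(-0.7), np.float64(45.4))
(232, 440) (np.float64(16.8), np.float64(-0.4), np.float64(37.0))
(230, 450) (np.float64(16.0), np.float64(-0.2), np.float64(29.0))
(232, 460) (np.float64(16.8), np.float64(-0.8), np.float64(26.7))
(225, 480) (np.float64(22.0), np.float64(-1.7), np.float64(18.8))
wrist
(310, 365) (np.float64(23.4), np.float64(-0.8), np.float64(14.9))
(310, 385) (np.float64(19.8), np.float64(-0.8), np.float64(14.8))
(310, 400) (np.float64(17.4), np.float64(-0.8), np.float64(17.9))
(310, 420) (np.float64(16.0), np.float64(-0.8), np.float64(37.2))
(310, 432) (np.float64(16.2), np.float64(-0.8), np.float64(52.2))
(310, 455) (np.float64(13.7), np.float64(-0.7), np.float64(64.0))
(310, 523) (np.float64(9.2), np.float64(-0.7), np.float64(96.7))
(200, 580) (np.float64(1.4), np.float64(-15.6), np.float64(99.8))
(310, 580) (np.float64(3.4), np.float64(-0.6), np.float64(109.6))
```

View pics/s24c.png

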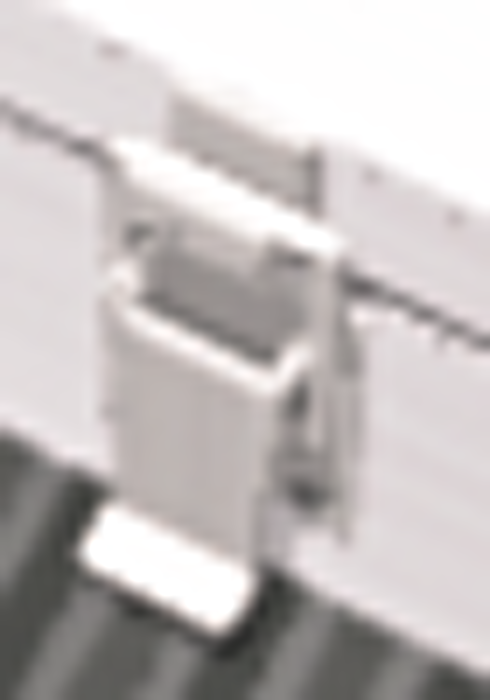

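The depth readings put the lever face vertical (16–17 mm out at every height), the bar 9.2 mm out at z 96.7 mm in its trough, and the arm clear. I'm handing in.

Run:
```python
from h import *
print(robot.hand_in()); cpos()
```

```text
the job is handed in; nothing more can be done
None
the job is handed in; nothing more can be done
```

The case is packed, shut and latched, and the job was handed in at about 71 s of the 210 s allowed. `hand_in` reports no verdict, so what follows rests on my own checks.

**What I did:** I put the three white rollers in round pockets 0, 2 and 3 and the two white slices in rectangular pockets 0 and 3. Each was centred with two squeezes at right angles first. One roller was knocked aside partway through, so I found it again before gripping it. I then pushed the lid shut, tipped the loop over the keeper and pressed the lever until it snapped. The green roller, orange slice, mallet, file, profile and the offcuts in the bin were never touched.

**Last checks:**
- **Parts:** before the lid closed, all five stood in their pockets with their tops at about 90–93 mm. Fully down should read 94 mm, which is within depth noise. I could not see them once the lid was shut.
- **Lid:** pressing it shut gave a hard stop with the top face at about 110 mm, as expected for a shut lid.
- **Loop bar:** it measured 9.2 mm out and 96.7 mm up, against a seat of 9 mm and 96 mm.
- **Lever:** its face read 16–18 mm out over most of its height, so it hangs flat; the nominal figure is 15 mm.
- **One disagreement:** my last push on the lever stopped about 3 mm farther out than I had calculated. The cameras still show it vertical, so I put that down to the finger being wider than I assumed.
- **Arm:** it was clear of everything, about 75 mm above the lid, with only sensor-noise force.

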